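# Turn a hubbed disc over with a turner under the light bar

## Task

Take the turner out of its rest and, without the gripper touching the disc, tip the disc over with the turner's blade so that it lies flat on the inspection plate with its hub up. Then push it with the turner along the plate until it rests against both stop pins, and stand the turner back in its rest as you found it. Keep the gripper and arm off the light bar and leave the shears and the steel bench block alone.

Things in the scene. Friction and masses are not known exactly. Their poses are not given: they have to be found in the camera images.
- station: fixed dark steel inspection plate 207 x 156 mm, its top 24 mm above the worktop. Origin on the worktop; the plate reaches from x = -90 to 117 and y = -78 to 78 mm; z up, x along its length towards the two stop pins, y across. The pins, steel, 10 mm thick and 16 mm high, stand on it at x = 106.4, y = -26.4 and 26.4 mm. The turner comes in from the -x end. A light bar crosses above (see bar_mid).
- seat (a point): where disc_centre is when the disc lies hub up and touches both pins: x = 75, y = 0 of the station, 27 mm above the worktop; axes as the station's.
- bar_mid (a point): middle of the underside of the fixed light bar, at x = -20, y = 0 of the station, 215 mm above the worktop. Bar 20 mm wide, 16 mm high, 164 mm long along y, on posts 10 mm thick at y = -71 and 71 mm. An upright gripper would hit it while pushing the disc home; one leaning back in line with the turner's handle (its body towards the station's -x end) passes clear.
- light_bar: the light bar with its two posts, fixed to the station; origin and axes as the station's.
- disc_centre (a point): centre of the disc's flange, half-way through its thickness. Loose aluminium disc, about 0.12 kg: flange 72 mm across, 6 mm thick, with a round hub 34 mm across and 8 mm high on one face. It starts hub down on the plate near x = -28 mm of the station, the rim's underside 8 mm above the plate all round. Lying hub up its flange is flat on the plate.
- hub_disc: the same disc: origin at the centre of the hub's end face, z axis pointing from there towards the flange, so up at the start (hub down) and down once the disc is turned over. The disc is free to turn and slide.
- turner: loose turner, 0.10 kg: level steel blade, neck and wooden handle. Origin under the foot of the neck, on the blade's underside; x to the leading edge, y across, z up. Blade 2.5 mm thick, 48 mm wide, from x = -14 to 46 mm; a notch 28 mm wide and 8 mm deep in its leading edge leaves two 10 mm tines. Neck 8 mm round; it and the handle lean back (to -x) 28 degrees from vertical.
- turner_grip (a point): where to grip the turner: on the centre line of its handle, at x = -43.2, y = 0, z = 83.7 mm of the turner; axes as the turner's. The handle is 14 mm thick in y and 20 mm the other way; it reaches 26 mm beyond this point and 32 mm below it, along its line. A gripper in line with the handle leans back 28 degrees.
- turner_blade (a point): middle of the turner's blade on its underside (x = 16 mm of the turner); axes as the turner's.
- rest: fixed wooden rest of the turner: base 104 x 80 mm, 8 mm high. Origin on the worktop; x is where the blade points, z up. Cheeks (inner faces at y = -33, 33 mm) and a front lip (from x = 56 mm), 16 mm high at most, bound the blade; two 7 mm posts, 43 mm high, at x = -22, y = -16 and 16 mm, stand beside the neck. The turner stands free on its blade: lift it straight up.
- rest_spot (a point): where turner_blade is when the turner stands in its rest: x = 16, y = 0 of the rest, 8 mm above the worktop; axes as the rest's.
- shears: loose bystander: shears, 204 x 78 x 11 mm, lying flat; origin under the middle.
- bench_block: loose bystander: plain steel bench block, 55 x 70 x 18 mm; origin under the middle.

How it is judged:
By the outcome, as a careful person would: the job done as asked, in the order asked, and still so for the second after the job is handed in, with the robot touching nothing.
It also fails if it takes over 61 s, if anything falls off the work surface, if the arm or the gripper's body presses on something with over 40 N, if the wrist force passes 120 N, or if a joint passes its speed limit or range.

## Robot

A 6-joint arm with a two-finger parallel gripper is mounted at the origin on a cart in front of the work surface, level with it; the furniture and walls round the work are solid. World frame = base frame: x ahead of the robot, y to its left, z up, the work surface at z = 0. Lengths are in m, angles in degrees, forces in N, time in s.
With the tool pointing down it reaches from about 0.25 to 0.725 m from the base axis. Payload 9.7 kg.
Tool frame: the origin (TCP) lies midway between the tips of the shut fingers; the grasp point (between the pads) lies 19 mm behind it (bot.grasp_offset is the distance from the TCP to the grasp point, in m); z points along the fingers, x is the direction in which the jaws open and shut, and the axes are right-handed (so a half turn about z gives the same grasp; the last joint's range is limited). The gripper opens to 85 mm and grips with 20 to 120 N. Pads are 22 mm wide; open, the fingers measure 114 mm over their backs; the gripper's body (76 mm by 85 mm) begins 54 mm behind the grasp point. The pads swing forward as they close: fully open they stand 13 mm farther back than shut.
Start: joints at [-72.135, 4.979, 10.078, 95.1, 0, 90], TCP at [0.169, -0.523, 0.231] pointing down, gripper open.
Joint ranges: [-179.16, 179.16], [-48.56, 103.87], [-65.8, 70.77], [-126.05, 130.52], [-82.76, 87.17], [-180, 180]. Speed limits (degrees/s): [127.2, 127.2, 147.25, 180, 180, 180].

## Interface

Orientations are given as [roll, pitch, yaw] about the fixed x, y, z axes, in that order (R = Rz(yaw) Ry(pitch) Rx(roll)).
In Python, from workcell import bot gives the robot as it stands.
- The arm moves only by the tool send_rows, never from a script. Its argument "targets" is a list of rows, each a list of 5 numbers: the closure, from 0 (fully open) to 1 (shut), then the shift along the world's x, y, z in mm, then the turn about the world's z in degrees. A call has 1 to 10 rows; each row is the pose to reach, as a shift and turn from the pose commanded when the call began; what a row does not reach only later rows make up. A row lasts 1/8 s, in which the tool goes at most 62.5 mm and 10.7 degrees, less where a joint would pass 70% of its speed; a pose out of reach is approached as far as the arm can. A call with a gripper value outside its range is refused whole. The fingers move at their own pace and stop on an object; "squeeze" is the grip in N (left out, the last holds). Time passes only in rows, so rows that repeat a pose let the fingers close. It gives the time, the measured TCP pose, the force and the opening at its end, in the units of the state.
- bot.get_obs(): the state, without advancing time (a new reading comes with each control period).
- bot.camera(name): name is "scene" or "top"; returns a dict with "pixels" (480x640x3 uint8, red, green, blue), "intrinsics" (3x3 intrinsics, pixels), "view" (4x4, takes a point from world to camera coordinates). Camera axes: x right, y down, z forward; pixel columns grow to the right and rows downward; lengths in m; the calibration is good to about 2 mm. A picture is of the moment at which its call begins. There is no depth.
- bot.job_done(): hands the job in, once; it reports no verdict.
The state is a dict: "time": time; "q": joint angles; "qd": joint speeds; "joint_efforts": joint torques, N m; "ee_pos": TCP position; "tcp_rot": TCP orientation; "wrist_force": force on the tool from outside, world axes, zero at the start; "torque": the same for the moment, N m; "opening": finger opening in m.
Only numpy, scipy, OpenCV 4.12 (cv2) and the standard library are available. Lean on these libraries where they do the work, as an engineer would, in place of code of your own. Each camera call takes 0.05 s, during which the arm holds its last target.

## Working session

There is one attempt and no reset: what is moved stays moved. The work goes in short steps, Python scripts to look and compute and a tool call to move; the robot and the scene stay as the last step left them, time stands still between calls to the robot, and variables do not carry over. Pictures are saved under pics/ and viewed, and the job is handed in when it is done.

Besides the shell and the picture viewer there is one more tool, called after "Emit:" in YAML: its name, and indented under it one key for each argument. send_rows: Moves the arm, as the interface text tells. Its arguments: {"type":"object","properties":{"targets":{"type":"array","items":{"type":"array","items":{"type":"number"}}},"squeeze":{"type":"number"}},"required":["targets"]}

```bash
ls; mkdir -p pics; python3 - <<'E'
from workcell import bot
import cv2,json,pickle
print(bot.get_obs(), bot.grasp_offset)
for n in("scene","top"):
    c=bot.camera(n); cv2.imwrite(f"pics/{n}0.png",c["pixels"][:,:,::-1]); pickle.dump(c,open(f"{n}0.pkl","wb"))
    print(n,c["intrinsics"],c["view"])
E
```

```text
pics
{'time': 0.0, 'q': array([-7.21354695e+01,  5.00920281e+00,  1.00354885e+01,  9.50985647e+01,
       -1.12261960e-05,  8.99995393e+01]), 'qd': array([-0.01918463,  0.05150135, -0.0471754 ,  0.00647718, -0.09882751,
       -0.02254985]), 'joint_efforts': array([ 2.80553017e-03, -5.20398545e+01,  4.64790058e+01,  1.68541790e-02,
       -1.19204374e-04,  5.59300258e-05]), 'ee_pos': array([ 0.16865517, -0.52327397,  0.23061053]), 'tcp_rot': array([ 1.79999989e+02,  7.22789735e-02, -7.21350088e+01]), 'wrist_force': array([-0.27570279, -0.88204615,  0.51569703]), 'torque': array([-0.03466432,  0.0263814 ,  0.02905442]), 'opening': 0.08541677532303964} 0.0187
scene [[467.63091172   0.         318.66079877]
 [  0.         467.63091172 237.9332864 ]
 [  0.           0.           1.        ]] [[-0.74214323 -0.67020902 -0.00657961  0.4520073 ]
 [-0.49223974  0.55168238 -0.67331018  0.35530928]
 [ 0.45488841 -0.49645385 -0.73933086  0.82190614]
 [ 0.          0.          0.          1.        ]]
top [[533.80443785   0.         322.24979589]
 [  0.         533.80443785 226.22956944]
 [  0.           0.           1.        ]] [[ 0.01111859 -0.99971747  0.02100841  0.02598564]
 [-0.99553503 -0.01303666 -0.09348823  0.56758794]
 [ 0.0937357  -0.01987515 -0.99539871  1.16467365]
 [ 0.          0.          0.          1.        ]]
```

View pics/scene0.png

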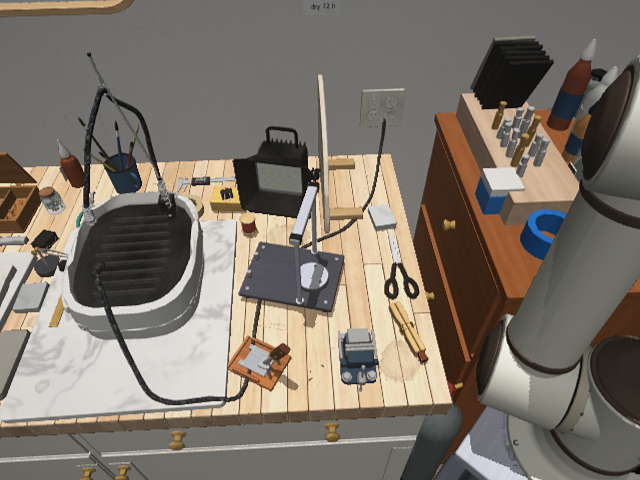

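View pics/top0.png

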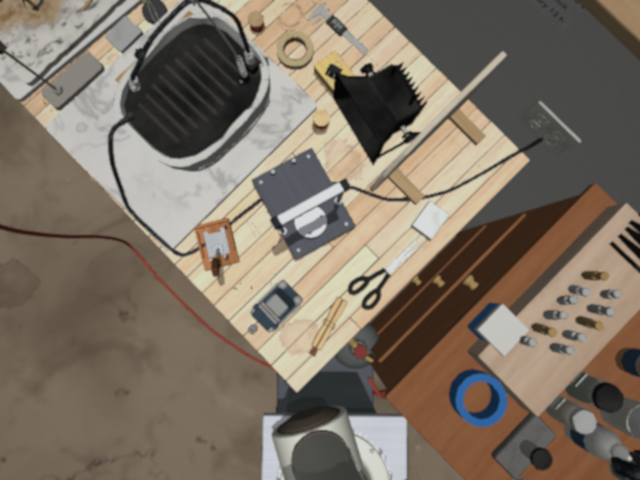

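```bash
python3 - <<'E'
import pickle,cv2
t=pickle.load(open("top0.pkl","rb"))["pixels"][:,:,::-1]
s=pickle.load(open("scene0.pkl","rb"))["pixels"][:,:,::-1]
cv2.imwrite("pics/t1.png",cv2.resize(t[140:280,180:370],None,fx=4,fy=4,interpolation=cv2.INTER_CUBIC))
cv2.imwrite("pics/s1.png",cv2.resize(s[175:400,215:415],None,fx=2.6,fy=2.6,interpolation=cv2.INTER_CUBIC))
E
```

```text
(no output)
```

View pics/t1.png

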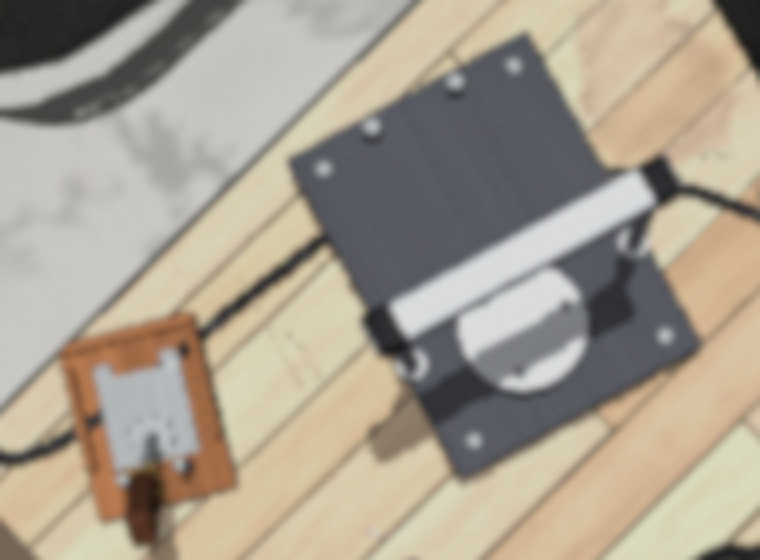

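View pics/s1.png

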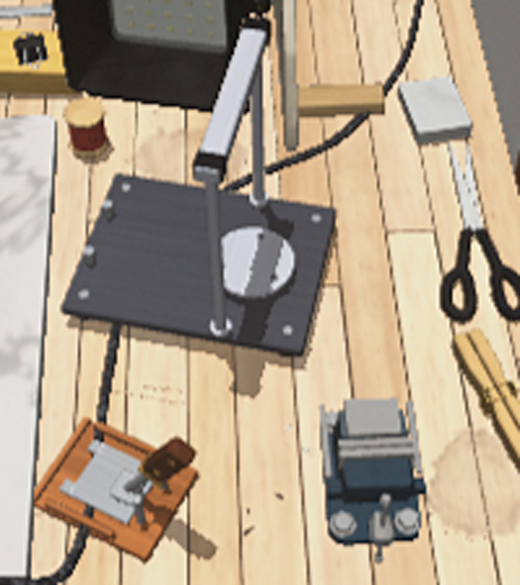

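```bash
cat > h.py <<'E'
import numpy as np,cv2,pickle
def load(n): return pickle.load(open(n+".pkl","rb"))
def ray(c,uv):
    K,V=np.array(c["intrinsics"]),np.array(c["view"]);R,t=V[:3,:3],V[:3,3]
    d=R.T@np.linalg.solve(K,np.array([uv[0],uv[1],1.])); return -R.T@t,d/np.linalg.norm(d)
def plane(c,uv,z):
    o,d=ray(c,uv); return o+d*(z-o[2])/d[2]
def tri(c1,a,c2,b):
    P=lambda c:np.array(c["intrinsics"])@np.array(c["view"])[:3]
    X=cv2.triangulatePoints(P(c1),P(c2),np.array(a,float).reshape(2,1),np.array(b,float).reshape(2,1))[:,0];X=X[:3]/X[3]
    return X,np.linalg.norm(proj(c1,X)-a),np.linalg.norm(proj(c2,X)-b)
def proj(c,X):
    p=np.array(c["intrinsics"])@(np.array(c["view"])[:3]@np.append(X,1)); return p[:2]/p[2]
def quad(mask):
    cs,_=cv2.findContours(mask,cv2.RETR_EXTERNAL,cv2.CHAIN_APPROX_NONE); c=max(cs,key=cv2.contourArea)
    return c,cv2.convexHull(c)
E
python3 - <<'E'
from h import *
for n,(x0,y0,x1,y1) in(("top",(245,140,362,265)),("scene",(230,235,350,315))):
    c=load(n+"0");im=c["pixels"][:,:,::-1]
    hsv=cv2.cvtColor(np.ascontiguousarray(im),cv2.COLOR_BGR2HSV)
    m=((im[:,:,2].astype(int)<im[:,:,0].astype(int)+2)&(hsv[:,:,2]<125)&(hsv[:,:,2]>35)).astype(np.uint8)*255
    z=np.zeros_like(m);z[y0:y1,x0:x1]=m[y0:y1,x0:x1]
    z=cv2.morphologyEx(z,cv2.MORPH_OPEN,np.ones((3,3)))
    ct,h=quad(z)
    print(n,cv2.contourArea(h),cv2.approxPolyN(h.astype(np.int32),4).reshape(-1,2) if hasattr(cv2,"approxPolyN") else None)
    q=cv2.approxPolyDP(h,5,True).reshape(-1,2);print(q.tolist())
    v=np.ascontiguousarray(im);cv2.drawContours(v,[ct],-1,(0,0,255),1)
    cv2.imwrite(f"pics/m{n}.png",cv2.resize(v[y0-10:y1+10,x0-10:x1+10],None,fx=4,fy=4,interpolation=0))
    g=cv2.cvtColor(im,cv2.COLOR_BGR2GRAY)
    # small bright blobs within hull, small
    hm=np.zeros_like(m);cv2.fillConvexPoly(hm,h,255)
    b=((g>150)&(hm>0)).astype(np.uint8)
    k,l,s,cc=cv2.connectedComponentsWithStats(b)
    for i in range(1,k):
        if s[i,4]<60: 
            yy,xx=np.nonzero(l==i);w=g[yy,xx]-100.;print("blob",s[i,4],round((xx*w).sum()/w.sum(),1),round((yy*w).sum()/w.sum(),1))
E
```

```text
top 6223.0 [[359 223]
 [290 261]
 [252 180]
 [310 149]]
[[311, 150], [353, 226], [295, 257], [254, 179]]
blob 5 308.0 156.0
blob 8 293.2 159.8
blob 1 322.0 166.0
blob 1 324.0 169.0
blob 9 272.4 170.9
blob 1 326.0 172.0
blob 9 329.4 177.6
blob 4 260.5 181.5
blob 4 335.2 199.7
blob 20 342.7 201.8
blob 1 265.0 207.0
blob 1 266.0 209.0
blob 1 347.0 209.0
blob 8 268.9 215.1
blob 6 346.0 223.5
blob 14 285.0 230.5
blob 8 278.8 231.8
blob 7 298.0 249.7
scene 3782.0 [[306 307]
 [238 294]
 [259 243]
 [324 239]]
[[318, 259], [306, 305], [240, 294], [259, 243], [299, 242]]
blob 9 300.3 245.7
blob 6 263.0 246.5
blob 3 307.9 248.6
blob 6 312.0 252.1
blob 8 255.9 252.9
blob 9 248.6 270.9
blob 6 247.0 287.5
blob 12 297.1 301.0
blob 7 302.4 299.6
```

```bash
python3 - <<'E'
from h import *
t=load("top0");s=load("scene0")
def cen(c,u,v,r=4,sgn=1,k=3):
    g=cv2.cvtColor(c["pixels"],cv2.COLOR_RGB2GRAY).astype(float)
    for _ in range(4):
        ui,vi=int(round(u)),int(round(v));p=g[vi-k:vi+k+1,ui-k:ui+k+1]
        w=np.clip(p-np.median(p)-15,0,None);yy,xx=np.mgrid[vi-k:vi+k+1,ui-k:ui+k+1]
        u,v=(w*xx).sum()/w.sum(),(w*yy).sum()/w.sum()
    return np.array([u,v])
pts={"A":((308,156),(263,246.5)),"B":((260.5,181.5),(247,287.5)),"C":((346,223.5),(336,258.5)),"D":((298,249.7),(325,302)),
"pinL":((272.4,170.9),(249.5,272)),"pinR":((293.2,159.8),(256.2,254))}
W={}
for k,(a,b) in pts.items():
    a,b=cen(t,*a),cen(s,*b);X,e1,e2=tri(t,a,s,b);W[k]=X
    z=.040 if 'pin' in k else .025
    print(k,a.round(1),b.round(1),(X*1000).round(1),round(e1,2),round(e2,2),"plane",(plane(t,a,z)*1000).round(1),(plane(s,b,z)*1000).round(1))
d=lambda p,q:np.linalg.norm(W[p][:2]-W[q][:2])*1000
print(d("A","B"),d("C","D"),d("A","C"),d("B","D"),d("pinL","pinR"))
for p,q in(("D","B"),("C","A")):
    v=W[q]-W[p];print(np.degrees(np.arctan2(v[1],v[0])))
for p,q in(("A","B"),("C","D"),("pinR","pinL")):
    v=W[q]-W[p];print(np.degrees(np.arctan2(v[1],v[0]))-90)
E
```

```text
A [308.  155.8] [263.  246.6] [727.4  66.4  20.1] 0.29 0.37 plane [726.8  66.8  25. ] [723.1  68.6  25. ]
B [260.5 181.7] [246.7 287.6] [666.3 172.7  20.7] 0.3 0.4 plane [666.  172.7  25. ] [662.8 174.   25. ]
C [345.8 223.4] [336.2 258.4] [574.2 -20.5  21.2] 0.29 0.37 plane [574.3 -19.9  25. ] [571.5 -18.5  25. ]
D [298.  249.6] [325.2 301.5] [514.   85.7  20.9] 0.35 0.47 plane [514.4  86.1  25. ] [511.3  87.3  25. ]<stdin>:8: RuntimeWarning: invalid value encountered in scalar divide
Traceback (most recent call last):
ValueError: cannot convert float NaN to integer
```

```bash
python3 - <<'E'
from h import *
t=load("top0");s=load("scene0")
for a in((272.4,170.9),(293.2,159.8)): print((plane(t,a,.04)*1000).round(1))
o=np.array([608.8,69.4]);
import math
th=math.radians(29.7);R=np.array([[math.cos(th),-math.sin(th)],[math.sin(th),math.cos(th)]])
for p in((106.4,26.4),(106.4,-26.4)):print((o+R@p).round(1))
cv2.imwrite("pics/t2.png",cv2.resize(t["pixels"][210:285,190:250,::-1],None,fx=8,fy=8,interpolation=cv2.INTER_CUBIC))
cv2.imwrite("pics/s2.png",cv2.resize(s["pixels"][330:395,222:300,::-1],None,fx=9,fy=9,interpolation=cv2.INTER_CUBIC))
E
```

```text
[688.  145.3  40. ]
[713.8  99.5  40. ]
[688.1 145. ]
[714.3  99.2]
```

View pics/t2.png

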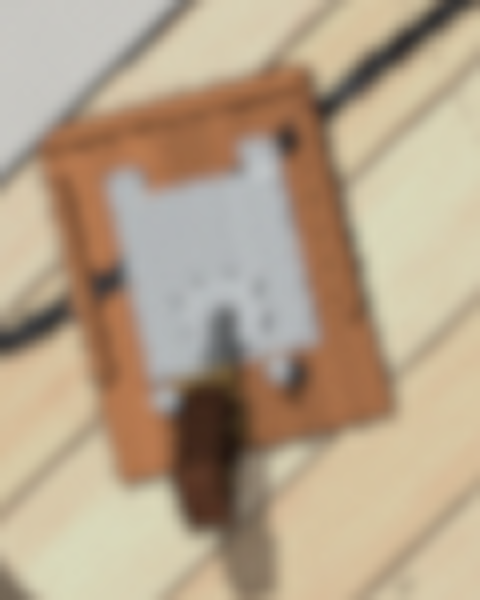

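View pics/s2.png

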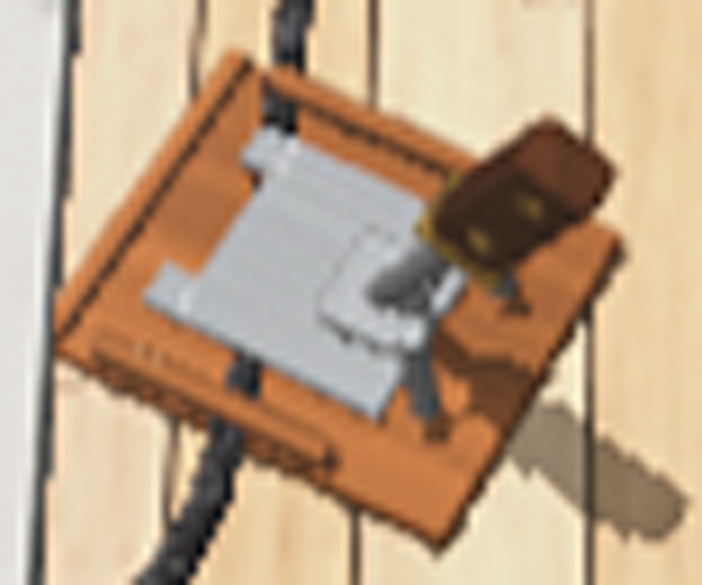

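```bash
python3 - <<'E'
from h import *
t=load("top0");s=load("scene0")
T=lambda x,y:np.array([190+(x+.5)/8-.5,210+(y+.5)/8-.5])
S=lambda x,y:np.array([222+(x+.5)/9-.5,330+(y+.5)/9-.5])
for n,a,b in(("tineL",(108,175),(145,297)),("tineR",(278,132),(272,128)),("rearL",(155,382),(378,418)),("handle_end",(207,522),(582,150)),("ferrule",(207,380),(450,235)),("lipL",(42,145),(60,345)),("lipR",(308,68),(238,55)),("rearR_base",(393,412),(620,250)),("rearL_base",(125,483),(440,545))):
    X,e,f=tri(t,T(*a),s,S(*b));print(n,(X*1000).round(1),round(e,2),round(f,2))
im=np.ascontiguousarray(t["pixels"]);hsv=cv2.cvtColor(im,cv2.COLOR_RGB2HSV)
m=((hsv[:,:,1]<50)&(hsv[:,:,2]>120)).astype(np.uint8);z=np.zeros_like(m);z[222:262,199:235]=m[222:262,199:235]
ct,h=quad(z);r=cv2.minAreaRect(ct);print(r,cv2.contourArea(ct))
bx=cv2.boxPoints(r);P=[plane(t,p,.0105)*1000 for p in bx];print(np.array(P).round(1))
C=plane(t,r[0],.0105)*1000;print("blade centre",C)
E=[P[(i+1)%4]-P[i] for i in range(4)];print([ (round(np.linalg.norm(e),1),round(np.degrees(np.arctan2(e[1],e[0])),1)) for e in E])
# handle mask
m=((hsv[:,:,0]<15)&(hsv[:,:,2]<105)&(hsv[:,:,1]>80)).astype(np.uint8);z=np.zeros_like(m);z[255:280,208:224]=m[255:280,208:224]
ct,h=quad(z);print("handle top",cv2.minAreaRect(ct))
E
```

```text
tineL [553.3 300.9   5.8] 0.33 0.49
tineR [565.9 253.6   2.1] 0.62 0.9
rearL [495.1 286.    5. ] 0.33 0.5
handle_end [456.9 251.  117.9] 0.23 0.35
ferrule [493.5 262.1  54.5] 0.73 1.1
lipL [561.4 320.2   1.4] 0.63 0.94
lipR [584.6 245.9   2.8] 0.37 0.53
rearR_base [487.7 220.3  -3.5] 0.34 0.5
rearL_base [467.  295.   -1.6] 0.21 0.33
((216.10610961914062, 243.56680297851562), (30.14046859741211, 22.295080184936523), 77.19573211669922) 483.0
[[553.6 303.   10.5]
 [565.4 254.6  10.5]
 [499.5 237.9  10.5]
 [487.9 286.   10.5]]
blade centre [526.51625733 270.39159567  10.5       ]
[(np.float64(49.8), np.float64(-76.3)), (np.float64(68.0), np.float64(-165.7)), (np.float64(49.6), np.float64(103.6)), (np.float64(67.9), np.float64(14.5))]
handle top ((216.5, 266.5), (9.0, 17.0), 0.0)
```

Emit:
send_rows:
  targets:
    - [0,40,50,0,10]
    - [0,80,100,0,20]
    - [0,110,150,0,30]
    - [0,140,200,0,40]
    - [0,165,250,0,50]
    - [0,185,300,0,60]
    - [0,200,350,0,70]
    - [0,210,400,0,80]
    - [0,220,440,0,90]
    - [0,230,480,0,100]
  squeeze: 80

```text
time: 1.35
ee_pos: [0.3987, -0.042, 0.2311]
tcp_rot: [-180.0, 0.0, 28.2]
wrist_force: [0.5, -0.1, -0.6]
opening: 0.0855
```

```bash
python3 - <<'E'
from workcell import bot
o=bot.get_obs();print(o["time"],o["q"].round(1),(o["ee_pos"]*1000).round(1),o["tcp_rot"].round(1))
E
```

```text
1.35 [ -6.  -15.2  -8.7  96.6  -0.   55.8] [398.7 -42.  231.1] [-180.     0.    28.2]
```

Emit:
send_rows:
  targets:
    - [0,10,37,0,9.6]
    - [0,20,75,0,19.2]
    - [0,30,112,0,28.8]
    - [0,40,150,0,38.4]
    - [0,50,187,0,48]
    - [0,60,225,0,57.6]
    - [0,68,265,0,67]
    - [0,71,297,0,76.5]
    - [0,71,297.5,-40,76.5]
    - [0,71,297.5,-80,76.5]

```text
time: 2.6
ee_pos: [0.4697, 0.2546, 0.1499]
tcp_rot: [-180.0, 0.0, 104.4]
wrist_force: [-0.4, 0.6, -0.4]
opening: 0.0856
```

```bash
python3 - <<'E'
from workcell import bot
import cv2
o=bot.get_obs();print(o["time"],o["q"].round(1),(o["ee_pos"]*1000).round(1),o["tcp_rot"].round(1))
im=bot.camera("scene")["pixels"][:,:,::-1];cv2.imwrite("pics/s3.png",cv2.resize(im[200:420,180:380],None,fx=2.7,fy=2.7))
E
```

```text
2.6 [28.5  1.9 -2.1 86.  -0.  14. ] [469.7 254.6 149.9] [-180.     0.   104.4]
```

View pics/s3.png

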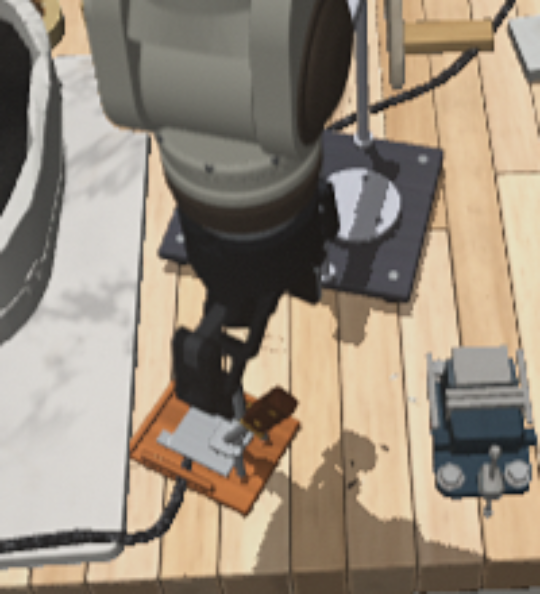

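Emit:
send_rows:
  targets:
    - [0,0,0,-35,0]
    - [0.3,0,0,-70,0]
    - [0.6,0,0,-70,0]
    - [1,0,0,-70,0]
    - [1,0,0,-70,0]
    - [1,0,0,-70,0]
    - [1,0,0,-70,0]
    - [1,0,0,-70,0]

```text
time: 3.65
ee_pos: [0.4704, 0.2543, 0.0832]
tcp_rot: [179.9, -0.0, 104.4]
wrist_force: [-1.4, -1.0, 6.2]
opening: 0.013
```

```bash
python3 - <<'E'
from workcell import bot
import cv2
o=bot.get_obs();print(o["time"],(o["ee_pos"]*1000).round(1),o["tcp_rot"].round(1),o["wrist_force"].round(1),o["torque"].round(2),o["opening"])
im=bot.camera("scene")["pixels"][:,:,::-1];cv2.imwrite("pics/s4.png",cv2.resize(im[280:420,200:340],None,fx=4,fy=4))
E
```

```text
3.65 [470.4 254.3  83.2] [179.9  -0.  104.4] [-1.4 -1.   6.2] [-0.38  0.15 -0.07] 0.013036114973108968
```

View pics/s4.png

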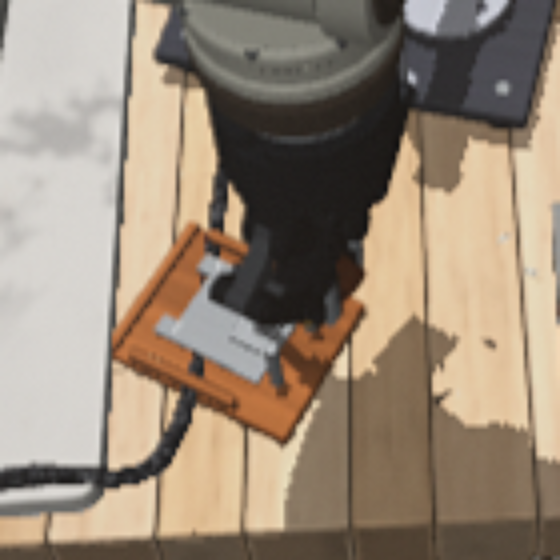

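Emit:
send_rows:
  targets:
    - [1,0,0,20,0]
    - [1,0,0,50,0]
    - [1,0,0,90,0]
    - [1,0,0,120,0]
    - [1,0,0,120,0]

```text
time: 4.32
ee_pos: [0.4707, 0.2546, 0.2043]
tcp_rot: [179.7, -0.1, 104.4]
wrist_force: [0.2, -0.1, -1.2]
opening: 0.0129
```

```bash
python3 - <<'E'
from workcell import bot
from h import *
o=bot.get_obs();print(o["time"],(o["ee_pos"]*1000).round(1),o["tcp_rot"].round(1),o["wrist_force"].round(1),o["torque"].round(2),o["opening"])
for n in("scene","top"):
    c=bot.camera(n);pickle.dump(c,open(n+"5.pkl","wb"))
im=load("scene5")["pixels"][:,:,::-1];cv2.imwrite("pics/s5.png",cv2.resize(im[260:400,200:340],None,fx=4,fy=4))
t=load("top0");g=cv2.cvtColor(t["pixels"],cv2.COLOR_RGB2GRAY)
im=t["pixels"][200:245,285:335,::-1];cv2.imwrite("pics/t5.png",cv2.resize(im,None,fx=12,fy=12,interpolation=0))
E
```

```text
4.325 [470.7 254.6 204.3] [ 1.797e+02 -1.000e-01  1.044e+02] [ 0.2 -0.1 -1.2] [-0.03  0.08  0.  ] 0.012902717156131243
```

View pics/s5.png

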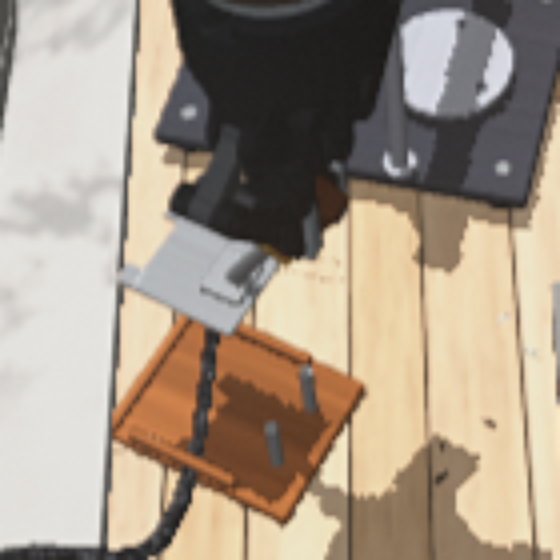

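View pics/t5.png

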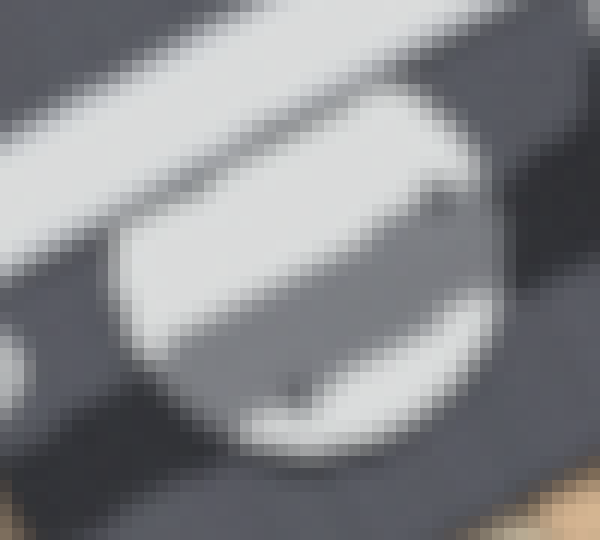

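```bash
python3 - <<'E'
from h import *
from scipy.optimize import least_squares
from workcell import bot
print((bot.get_obs()["ee_pos"]*1000).round(1))
t=load("top0");s=load("scene0")
g=cv2.cvtColor(t["pixels"],cv2.COLOR_RGB2GRAY).astype(np.float32)
pts=[(112,270),(503,290),(300,460),(485,350),(150,360),(475,150),(230,430),(410,435),(440,115)]
P=np.array([plane(t,(285+(x+.5)/12-.5,200+(y+.5)/12-.5),.038)[:2]*1000 for x,y in pts])
f=lambda p:np.hypot(*(P-p[:2]).T)-p[2]
r=least_squares(f,[600,50,36]);print(r.x,r.fun.round(1))
o=np.array([608.8,69.4]);th=np.radians(29.7);R=np.array([[np.cos(th),-np.sin(th)],[np.sin(th),np.cos(th)]])
print("station",R.T@(r.x[:2]-o))
# scene view: ellipse centre of disc mask
gs=cv2.cvtColor(s["pixels"],cv2.COLOR_RGB2GRAY);m=np.zeros_like(gs)
hsv=cv2.cvtColor(s["pixels"],cv2.COLOR_RGB2HSV)
m[255:295,298:335]=((gs>105)&(hsv[:,:,1]<45))[255:295,298:335]*255
m=cv2.morphologyEx(m,cv2.MORPH_OPEN,np.ones((3,3)))
ct,h=quad(m);e=cv2.fitEllipse(h);print(e)
X=plane(s,e[0],.038)*1000;print("scene",X,R.T@(X[:2]-o))
print(tri(t,proj(t,np.array([*r.x[:2]/1000,.038])),s,e[0]))
E
```

```text
[469.8 254.1 201.1]
[576.86110276  58.94892317  35.99589717] [ 1.  -0.5  0.9 -0.2 -0.9  0.3 -1.2  0.9 -0.2]
station [-32.92120929   6.74626881]
((312.2289733886719, 275.07147216796875), (27.44967269897461, 30.366159439086914), 87.06378936767578)
scene [572.7730507   60.82288343  38.        ] [-35.54375028  10.39951057]
(array([0.57670991, 0.05840955, 0.03250021]), np.float64(0.40672408909342045), np.float64(0.5341291241979261))
```

Emit:
send_rows:
  targets:
    - [1,-10,-20,25,0]
    - [1,-40,-60,50,2]
    - [1,-65,-110,60,5]
    - [1,-75,-160,60,8]
    - [1,-70,-215,60,11.8]
    - [1,-55,-262,50,11.8]
    - [1,-40,-269,0,11.8]
    - [1,-33,-265,-40,11.8]
    - [1,-26,-260.7,-70,11.8]
    - [1,-26,-260.7,-80,11.8]

```text
time: 5.68
ee_pos: [0.4423, -0.0066, 0.1184]
tcp_rot: [-179.8, -0.1, 116.2]
wrist_force: [-0.1, -0.0, -0.7]
opening: 0.0123
```

```bash
cat > look.py <<'E'
import sys
from workcell import bot
from h import *
import time
tag=sys.argv[1]
for n in ("scene","top"):
    c=bot.camera(n);pickle.dump(c,open(n+tag+".pkl","wb"))
o=bot.get_obs();print(o["time"],(o["ee_pos"]*1000).round(1),o["tcp_rot"].round(1),o["wrist_force"].round(1),o["torque"].round(2),round(o["opening"]*1000,1),"q",o["q"].round(0))
a=load("scene"+tag)["pixels"][170:340,220:380,::-1];b=load("top"+tag)["pixels"][130:290,230:390,::-1]
a=cv2.resize(a,(400,425),interpolation=cv2.INTER_CUBIC);b=cv2.resize(b,(400,400),interpolation=cv2.INTER_CUBIC)
v=np.zeros((425,800,3),np.uint8);v[:425,:400]=a;v[:400,400:]=b
cv2.imwrite(f"pics/l{tag}.png",v)
E
python3 look.py 6
```

```text
5.775 [442.8  -6.7 120.2] [-1.799e+02 -1.000e-01  1.162e+02] [ 1.1 -0.4 -0.6] [-0.02  0.03  0.04] 12.8 q [ -1. -10. -17.  84.  -0. -27.]
```

View pics/l6.png

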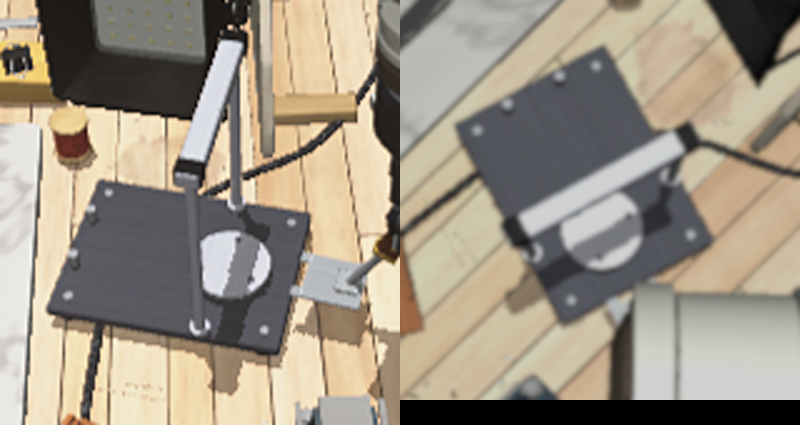

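```bash
python3 - <<'E'
from h import *
s=load("scene6")
for z in(.042,.045,.048):
  for p in((.5148,.0555),(.536,.0125)):print(z,proj(s,np.array([*p,z])).round(1))
cv2.imwrite("pics/s6.png",cv2.resize(s["pixels"][262:302,325:380,::-1],None,fx=12,fy=12,interpolation=cv2.INTER_CUBIC))
E
```

```text
0.042 [333.9 286.8]
0.042 [339.4 269.8]
0.045 [333.9 286. ]
0.045 [339.4 268.9]
0.048 [333.9 285.1]
0.048 [339.5 268.1]
```

View pics/s6.png

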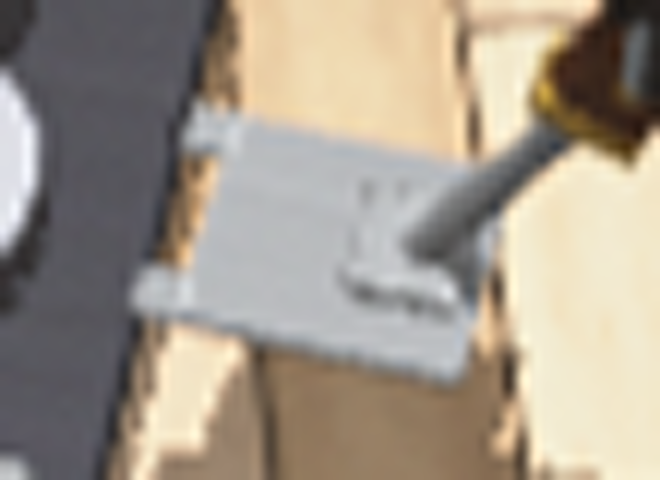

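```bash
python3 - <<'E'
from h import *
s=load("scene0");t=load("top0")
for a,b in(((345.8,223.4),(336.2,258.4)),((298,249.6),(325.2,301.5)),((308,155.8),(263,246.6)),((260.5,181.7),(246.7,287.6))):
    print(np.array(b)-proj(s,plane(t,a,.0245)))
E
```

```text
[0.65918839 0.84188757]
[0.7779317  1.02447669]
[0.57196411 1.0859967 ]
[0.49582921 1.01954992]
```

Emit:
send_rows:
  targets:
    - [1,0,0,-10,0]
    - [1,0,0,-17.5,0]
    - [1,6,3,-17.5,0]
    - [1,14,7,-17.5,0]
    - [1,21,10.5,-17.5,0]
    - [1,28,14,-17.5,0]
    - [1,28,14,-17.5,0]

```text
time: 6.65
ee_pos: [0.4722, 0.0076, 0.1037]
tcp_rot: [-180.0, -0.0, 116.2]
wrist_force: [-0.7, 0.4, -0.9]
opening: 0.0127
```

```bash
python3 look.py 7
```

```text
6.75 [471.6   7.4 103.7] [-180.    -0.   116.2] [ 0.7  0.8 -1.7] [-0.03  0.06  0.01] 12.8 q [  1.  -6. -15.  81.  -0. -25.]
```

View pics/l7.png

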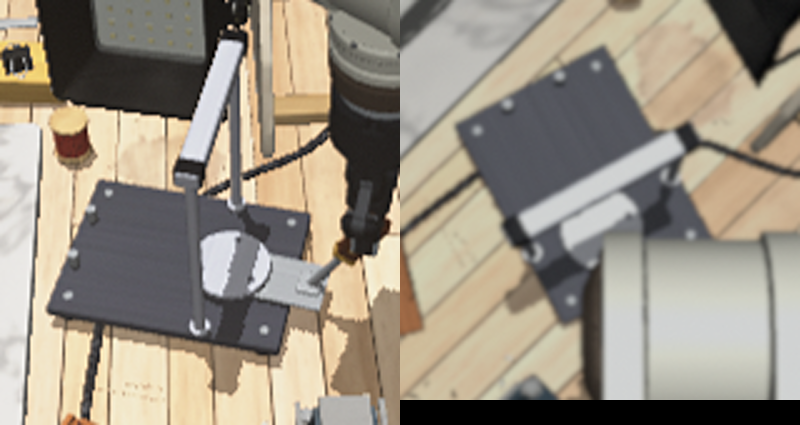

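Emit:
send_rows:
  targets:
    - [1,1,0.5,6,0]
    - [1,3,1.5,12,0]
    - [1,5,2.4,17.5,0]
    - [1,7.5,3.7,23,0]
    - [1,10.5,5.2,29,0]
    - [1,13,6.5,34,0]
    - [1,16,7.8,39,0]
    - [1,16,7.8,39,0]

```text
time: 7.75
ee_pos: [0.488, 0.0152, 0.1431]
tcp_rot: [180.0, 0.0, 116.2]
wrist_force: [-1.2, -1.2, -2.0]
opening: 0.013
```

```bash
python3 look.py 8
```

```text
7.85 [487.7  15.1 142.7] [-180.    -0.   116.2] [-0.5 -0.9 -1.2] [-0.11  0.14 -0.04] 13.0 q [  2.  -4.  -9.  85.  -0. -24.]
```

View pics/l8.png

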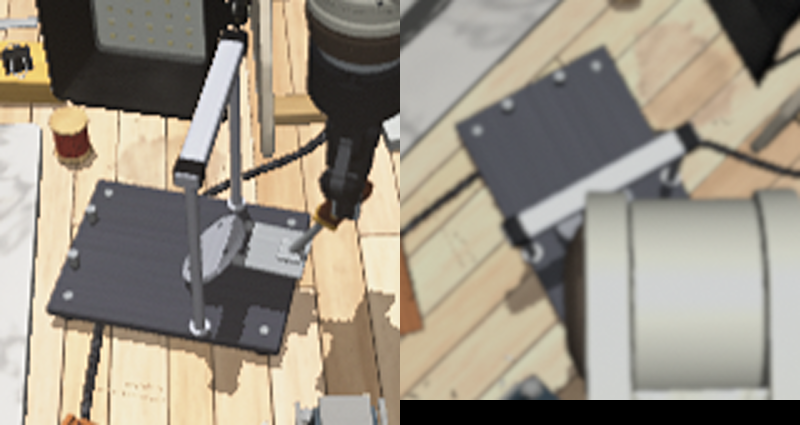

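```bash
python3 - <<'E'
from h import *
s=load("scene8")
v=cv2.resize(s["pixels"][245:300,285:350,::-1],None,fx=10,fy=10,interpolation=cv2.INTER_CUBIC)
c=np.array([576.9,58.9]);th=np.radians(26.2);u=np.array([np.cos(th),np.sin(th)])
n=np.array([-u[1],u[0]])
b=np.array([.7,.95])
for d in(30,37.6,45,55):
    a=[proj(s,np.array([*(c+d*u+k*n)/1000,.024]))+b for k in(-15,15)]
    a=[tuple(int(x) for x in ((p-[285,245]+.5)*10)) for p in a]
    cv2.line(v,a[0],a[1],(0,0,255) if d==37.6 else (0,255,0),1)
cv2.imwrite("pics/s8.png",v)
E
```

```text
(no output)
```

View pics/s8.png

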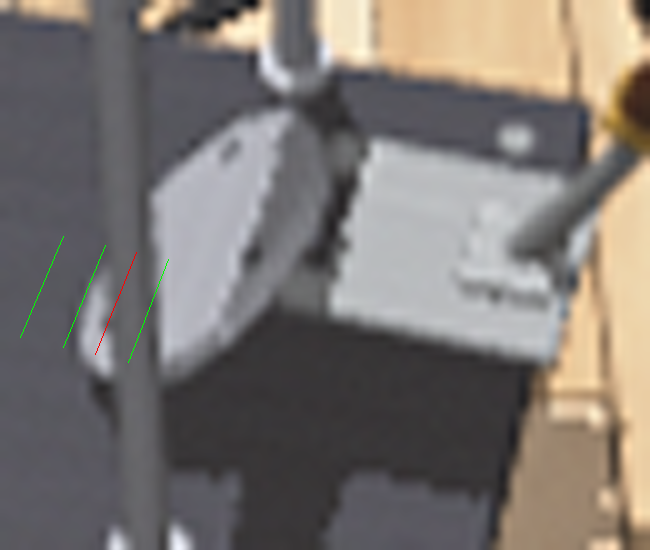

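Emit:
send_rows:
  targets:
    - [1,4,2,4.5,0]
    - [1,8,4,8.5,0]
    - [1,12.5,6.2,11.5,0]
    - [1,17,8.4,14.5,0]
    - [1,22,10.8,17,0]
    - [1,27,13.2,18.5,0]
    - [1,32,15.7,20,0]
    - [1,37,18.1,21,0]
    - [1,39,19.2,21,0]
    - [1,39,19.2,21,0]

```text
time: 9.1
ee_pos: [0.5267, 0.0344, 0.1636]
tcp_rot: [-180.0, -0.0, 116.2]
wrist_force: [-0.1, 0.4, -1.4]
opening: 0.0125
```

```bash
python3 look.py 9
```

```text
9.2 [526.6  34.3 163.7] [-180.    -0.   116.2] [ 1.   0.3 -1.2] [-0.02  0.04  0.02] 12.5 q [  4.   1.  -1.  87.  -0. -22.]
```

View pics/l9.png

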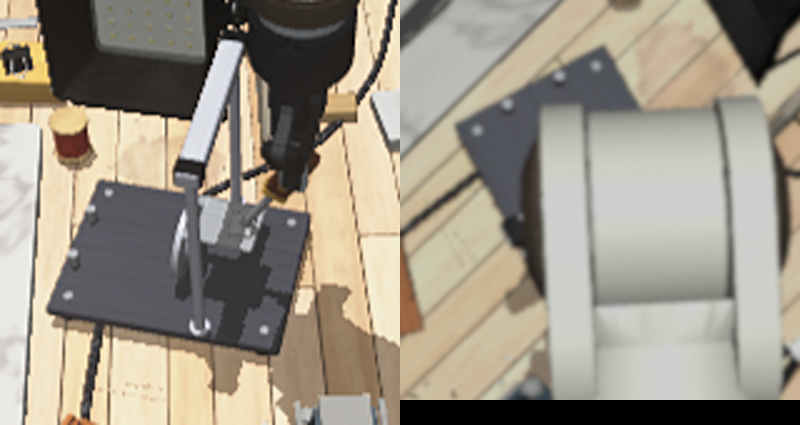

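Emit:
send_rows:
  targets:
    - [1,4,2,0,0]
    - [1,8,4,0,0]
    - [1,12,6,1,0]
    - [1,16,8,1,0]
    - [1,16,8,1,0]
    - [1,16,8,1,0]

```text
time: 9.95
ee_pos: [0.5427, 0.0423, 0.1647]
tcp_rot: [-180.0, -0.0, 116.2]
wrist_force: [0.6, -0.6, -1.5]
opening: 0.013
```

```bash
python3 look.py 10
```

```text
10.05 [542.6  42.3 164.8] [-180.    -0.   116.2] [ 0.1 -0.2 -0.6] [-0.    0.03 -0.03] 13.1 q [  4.   3.   1.  88.   0. -22.]
```

View pics/l10.png

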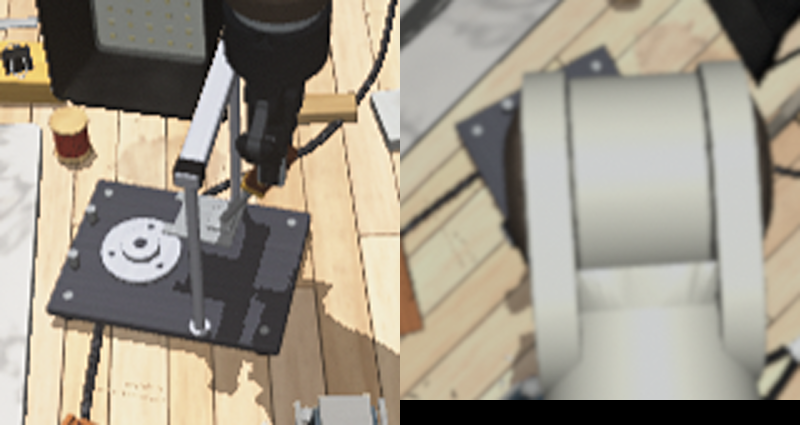

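```bash
python3 - <<'E'
from h import *
s=load("scene10");cv2.imwrite("pics/sf10.png",s["pixels"][:,:,::-1])
im=s["pixels"][245:300,240:310,::-1];cv2.imwrite("pics/d10.png",cv2.resize(im,None,fx=9,fy=9,interpolation=cv2.INTER_CUBIC))
E
```

```text
(no output)
```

View pics/sf10.png

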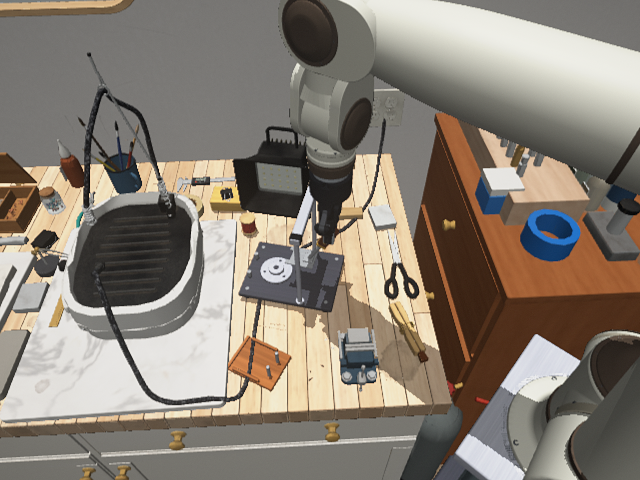

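View pics/d10.png

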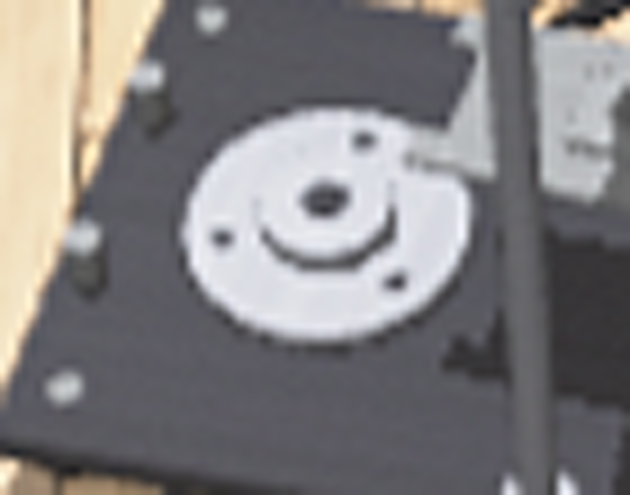

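```bash
cat > disc.py <<'E'
from h import *
from scipy.optimize import least_squares
o=np.array([608.8,69.4]);th=np.radians(29.7);R=np.array([[np.cos(th),-np.sin(th)],[np.sin(th),np.cos(th)]])
def fit(c,pts,z,b=(0,0),r0=None):
    P=np.array([plane(c,np.array(p)-b,z)[:2]*1000 for p in pts])
    f=lambda p:np.hypot(*(P-p[:2]).T)-(r0 or p[2])
    r=least_squares(f,[*P.mean(0),36]);print("world",r.x.round(1),"res",r.fun.round(1),"station",(R.T@(r.x[:2]-o)).round(1));return r.x
E
python3 - <<'E'
from disc import *
s=load("scene10")
gs=cv2.cvtColor(s["pixels"],cv2.COLOR_RGB2GRAY)
pts=[(183,235),(472,205),(320,107),(310,343),(238,322),(400,318),(235,135),(200,180),(455,260)]
q=[(240+(x+.5)/9-.5,245+(y+.5)/9-.5) for x,y in pts]
fit(s,q,.030,(.7,.95))
fit(s,[((240+(323+.5)/9-.5,245+(200+.5)/9-.5))]*3,.038,(.7,.95))
E
```

```text
world [652.4  97.5  36.4] res [-1.   0.1  0.9  1.4  0.5 -0.1  0.9 -1.4 -1.4] station [51.8  2.8]
world [668.9 113.6  22.9] res [-0. -0. -0.] station [74.1  8.6]
```

```bash
python3 - <<'E'
import numpy as np
from workcell import bot
o=bot.get_obs()
S=[(5.009,10.036,549.8,230.6),(-15.2,-8.7,400.9,231.1),(1.9,-2.1,534.3,149.9),(*o["q"][1:3],1000*np.hypot(*o["ee_pos"][:2]),1000*o["ee_pos"][2])]
A=[];b=[]
for q2,q3,r,z in S:
    q=np.radians(q2);e=np.radians(q3-q2)
    A+=[[1,0,np.sin(q),np.cos(e),np.sin(e)],[0,1,np.cos(q),np.sin(e),-np.cos(e)]];b+=[r,z]
x,res,rk,sv=np.linalg.lstsq(np.array(A),np.array(b),rcond=None);print(x,rk,sv,np.array(A)@x-b)
E
```

```text
[  -3.21585758 -273.0316966   419.04997294  521.9739792   -40.78815893] 5 [3.45636445 2.82620867 0.20687948 0.11200236 0.10366132] [-0.03552757  0.18725373  0.01507866 -0.126462   -0.07446601  0.16562619
  0.09491492 -0.22641792]
```

Emit:
send_rows:
  targets:
    - [1,-14,-7,1,0]
    - [1,-32,-16,2,0]
    - [1,-52,-26,2,0]
    - [1,-72,-35.5,2,0]
    - [1,-80,-40,25,0]
    - [1,-80,-40,75,0]
    - [1,-80,-40,120,-10]
    - [1,-80,-40,151,-20]
    - [1,-80,-40,151,-30]
    - [1,-80,-40,151,-40]

```text
time: 11.3
ee_pos: [0.462, 0.002, 0.3164]
tcp_rot: [179.9, -0.0, 75.8]
wrist_force: [-0.3, 1.0, -1.3]
opening: 0.0127
```

```bash
python3 look.py 11; python3 - <<'E'
from h import *
t=load("top11");im=t["pixels"][150:220,240:340,::-1];cv2.imwrite("pics/t11.png",cv2.resize(im,None,fx=8,fy=8,interpolation=cv2.INTER_CUBIC))
E
```

```text
11.4 [462.    2.  316.1] [180.  -0.  76.] [-0.1 -0.6 -1.2] [0.02 0.05 0.01] 12.9 q [  0.  -4.  10. 105.  -0.  14.]
```

View pics/l11.png

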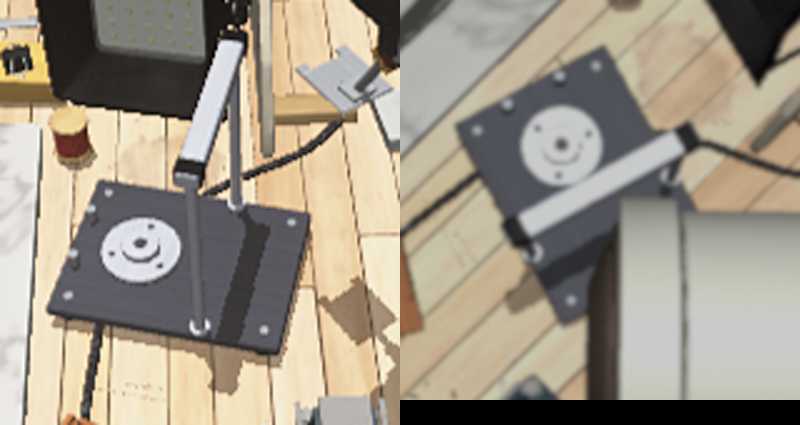

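View pics/t11.png

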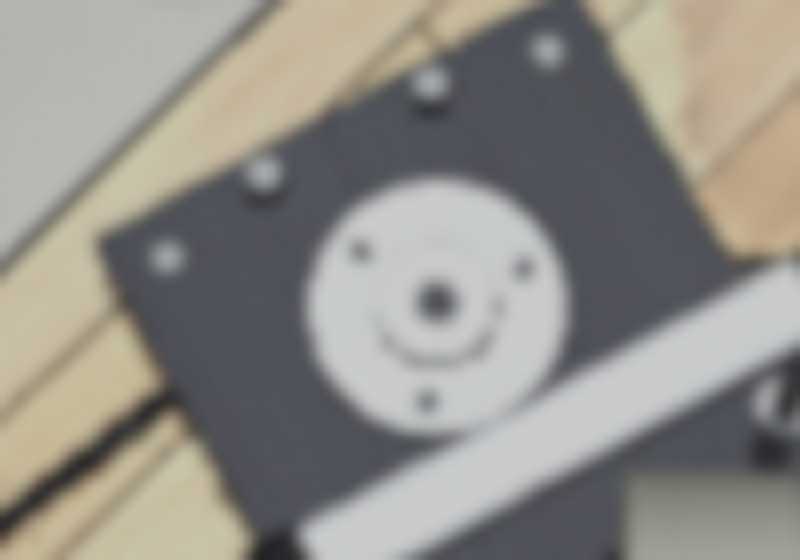

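```bash
python3 - <<'E'
from disc import *
t=load("top11")
q=[(240+(x+.5)/8-.5,150+(y+.5)/8-.5) for x,y in((305,305),(570,307),(437,177),(435,437),(345,212),(343,398),(530,215))]
fit(t,q,.030)
print((R@[90,1]+o).round(1),(R@[41,1]+o).round(1),(R@[72,0]+o).round(1))
E
```

```text
world [652.3  96.6  36.9] res [ 0.   0.3 -0.2 -0.1  0.3 -0.1 -0.2] station [51.2  2.1]
[686.5 114.9] [643.9  90.6] [671.3 105.1]
```

Emit:
send_rows:
  targets:
    - [1,10,5,0,-10.5]
    - [1,20,10,0,-21]
    - [1,30,15,0,-31.5]
    - [1,40,20,0,-42]
    - [1,50,25,0,-52.5]
    - [1,60,30,0,-63]
    - [1,70,35,0,-73.5]
    - [1,80,40,0,-84]
    - [1,90,45,0,-94.5]
    - [1,100,50,0,-105]

```text
time: 12.65
ee_pos: [0.5625, 0.0522, 0.3159]
tcp_rot: [180.0, 0.0, -28.9]
wrist_force: [-0.3, 0.6, -0.3]
opening: 0.0127
```

Emit:
send_rows:
  targets:
    - [1,20,10,0,-10.5]
    - [1,40,20,0,-21]
    - [1,60,30,0,-31.3]
    - [1,80,40,0,-31.3]
    - [1,100,51,0,-31.3]
    - [1,124,62.6,0,-31.3]
    - [1,124,62.6,0,-31.3]

```text
time: 13.52
ee_pos: [0.6876, 0.1153, 0.3133]
tcp_rot: [179.8, 0.1, -59.9]
wrist_force: [0.2, 0.5, -1.2]
opening: 0.013
```

```bash
python3 look.py 12
```

```text
13.625 [686.4 114.6 315.4] [179.9   0.  -60. ] [ 0.8 -0.9 -1.3] [-0.   -0.04  0.01] 12.8 q [  9.  34.  56. 113.  -0. 159.]
```

View pics/l12.png

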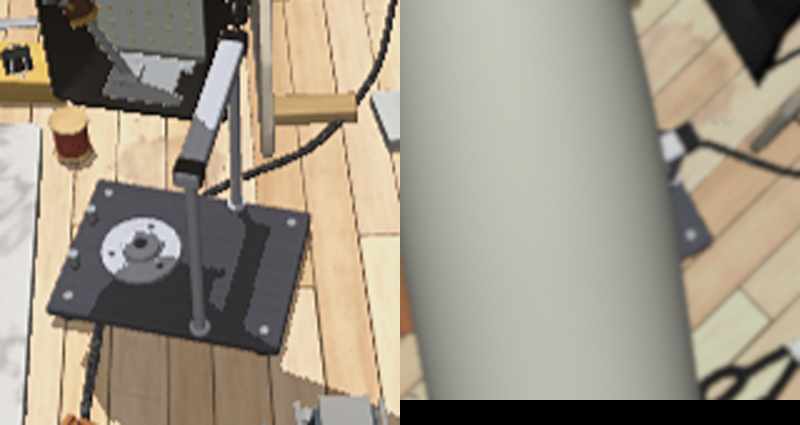

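Emit:
send_rows:
  targets:
    - [1,3.5,2,0,0]
    - [1,3.5,2,-40,0]
    - [1,3.5,2,-90,0]
    - [1,3.5,2,-140,0]
    - [1,3.5,2,-175,0]
    - [1,3.5,2,-185,0]
    - [1,3.5,2,-185,0]

```text
time: 14.5
ee_pos: [0.6901, 0.1168, 0.1319]
tcp_rot: [-180.0, -0.0, -60.1]
wrist_force: [-0.2, -0.7, -1.0]
opening: 0.0128
```

```bash
python3 look.py 13;python3 - <<'E'
from h import *
s=load("scene13");cv2.imwrite("pics/sf13.png",s["pixels"][:,:,::-1])
E
```

```text
14.6 [691.  117.  133.2] [-1.798e+02 -1.000e-01 -6.010e+01] [-0.5 -0.9 -0.9] [-0.01 -0.04 -0.05] 12.8 q [ 10.  25.  24.  88.   0. 160.]
```

View pics/l13.png

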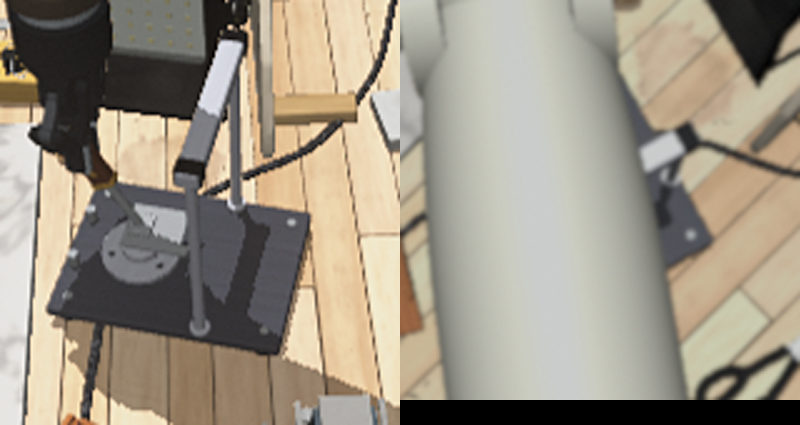

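View pics/sf13.png

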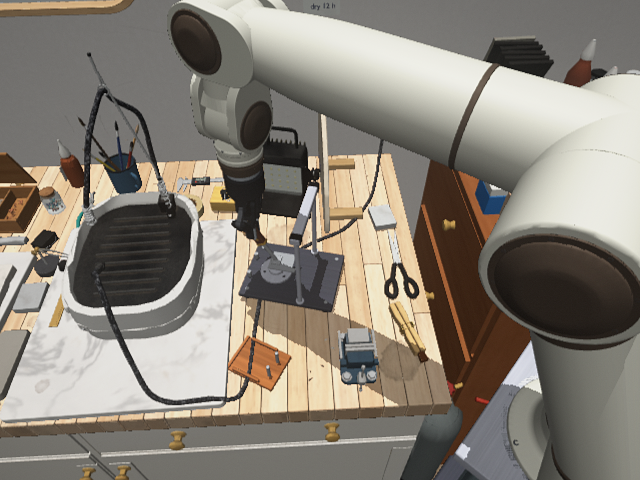

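Emit:
send_rows:
  targets:
    - [1,-10,-5.7,0,0]
    - [1,-22,-12.5,0,0]
    - [1,-34,-19.4,0,0]
    - [1,-44.3,-25.3,0,0]
    - [1,-44.3,-25.3,0,0]
    - [1,-44.3,-25.3,-12,0]
    - [1,-44.3,-25.3,-22,0]
    - [1,-44.3,-25.3,-29,0]
    - [1,-44.3,-25.3,-29,0]

```text
time: 15.72
ee_pos: [0.6455, 0.0917, 0.1006]
tcp_rot: [179.9, 0.0, -60.1]
wrist_force: [0.1, 0.3, -0.7]
opening: 0.0128
```

```bash
python3 look.py 14;python3 - <<'E'
from h import *
s=load("scene14");im=s["pixels"][235:305,240:330,::-1];cv2.imwrite("pics/d14.png",cv2.resize(im,None,fx=8,fy=8,interpolation=cv2.INTER_CUBIC))
E
```

```text
15.825 [646.   91.7 101.8] [180.    0.  -60.1] [ 1.4  0.1 -0.2] [ 0.02 -0.04 -0.04] 12.8 q [  8.  18.  11.  83.   0. 158.]
```

View pics/l14.png

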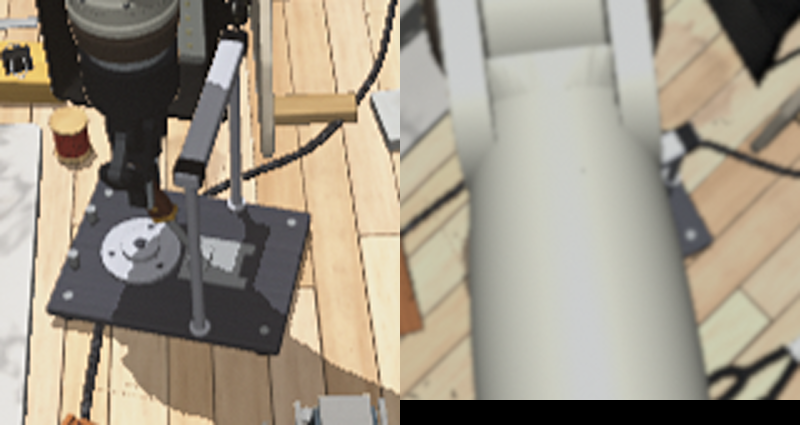

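View pics/d14.png

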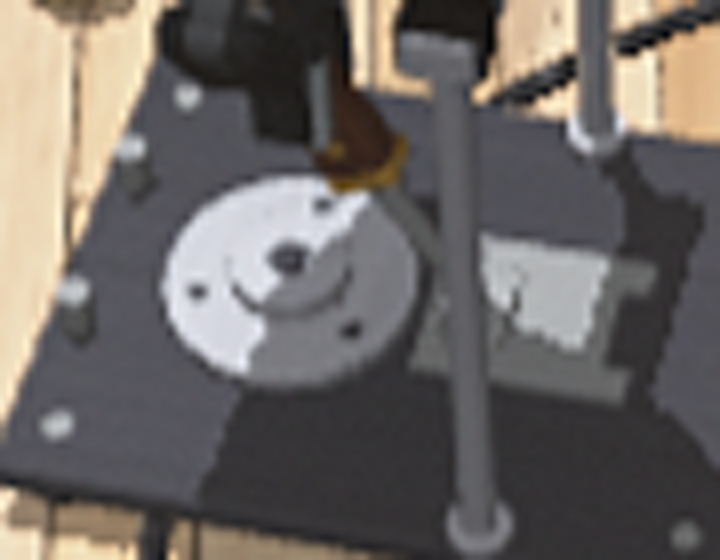

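Emit:
send_rows:
  targets:
    - [1,0,0,-1.5,0]
    - [1,3,1.7,-1.5,0]
    - [1,6,3.4,-1.5,0]
    - [1,9,5.1,-1.5,0]
    - [1,12,6.8,-1.5,0]
    - [1,15,8.6,-1.5,0]
    - [1,18,10.3,-1.5,0]
    - [1,21,12,-1.5,0]
    - [1,22.5,12.9,-1.5,0]
    - [1,22.5,12.9,-1.5,0]

```text
time: 17.08
ee_pos: [0.6684, 0.1045, 0.1001]
tcp_rot: [180.0, 0.0, -60.1]
wrist_force: [-0.5, -0.3, -0.4]
opening: 0.013
```

```bash
cat > l2.py <<'E'
import sys,subprocess
from h import *
t=sys.argv[1]
s=load("scene"+t);im=s["pixels"][235:305,235:325,::-1];cv2.imwrite(f"pics/d{t}.png",cv2.resize(im,None,fx=8,fy=8,interpolation=cv2.INTER_CUBIC))
E
python3 look.py 15; python3 l2.py 15
```

```text
17.175 [668.3 104.5 100.2] [180.    0.  -60.1] [-1.3 -0.2 -1. ] [-0.23  0.29 -0.01] 12.6 q [  9.  22.  16.  84.  -0. 159.]
```

View pics/d15.png

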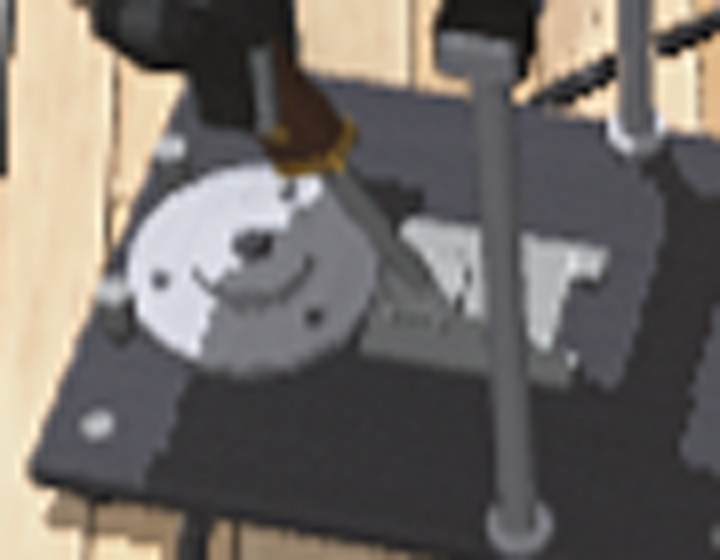

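Emit:
send_rows:
  targets:
    - [1,0.9,0.5,0,0]
    - [1,1.7,1,0,0]
    - [1,1.7,1,0,0]
    - [1,1.7,1,0,0]

```text
time: 17.68
ee_pos: [0.6694, 0.1049, 0.0999]
tcp_rot: [179.9, -0.0, -60.2]
wrist_force: [-4.4, -4.8, -0.1]
opening: 0.0125
```

```bash
python3 look.py 16; python3 l2.py 16
```

```text
17.775 [669.4 104.9 100. ] [179.9  -0.  -60.2] [-4.1 -5.1 -1. ] [-1.2   1.18  0.04] 13.2 q [  9.  22.  16.  84.  -0. 159.]
```

View pics/d16.png

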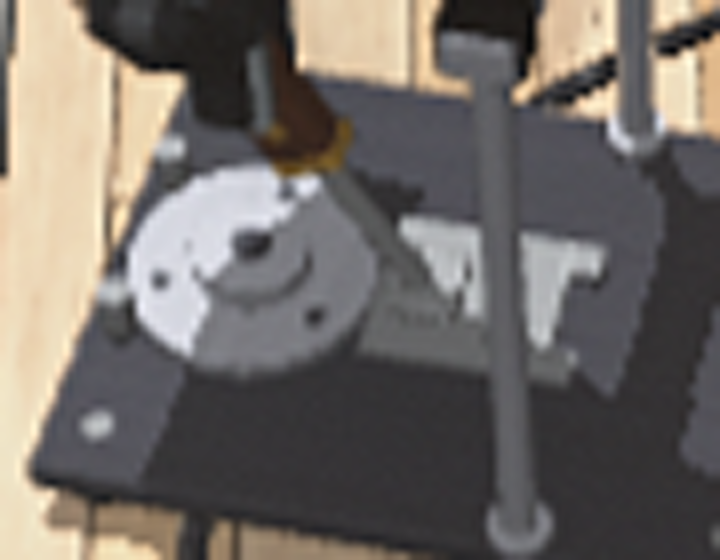

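```bash
python3 - <<'E'
from disc import *
s=load("scene16")
b=[.55,1.0]
pts=[(127,265),(378,270),(245,375),(155,335),(350,330),(190,190),(140,225),(300,368),(200,365)]
q=[(235+(x+.5)/8-.5,235+(y+.5)/8-.5) for x,y in pts]
fit(s,q,.030,b);fit(s,q,.030,b,36)
im=cv2.resize(s["pixels"][235:305,235:325,::-1],None,fx=8,fy=8,interpolation=cv2.INTER_CUBIC)
for c,col in(((75,0),(0,0,255)),):
    P=[]
    for a in np.linspace(0,2*np.pi,60):
        w=o+R@(np.array(c)+36*np.array([np.cos(a),np.sin(a)]));P.append((proj(s,np.array([*w/1000,.030]))+b-[235,235]+.5)*8-.5)
    cv2.polylines(im,[np.array(P).astype(np.int32)],True,col,1)
cv2.imwrite("pics/d16b.png",im)
E
```

```text
world [669.8 109.9  35.9] res [-0.2 -0.9  0.8 -1.8 -0.4 -0.1  1.4  1.8 -0.5] station [73.1  4.9]
world [669.8 109.8  36. ] res [-0.2 -1.   0.8 -1.8 -0.5 -0.2  1.3  1.8 -0.6] station [73.1  4.9]
```

View pics/d16b.png

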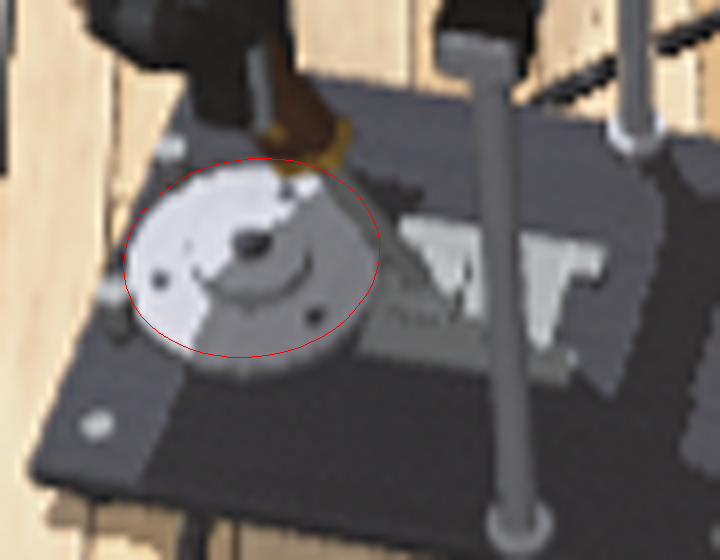

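Emit:
send_rows:
  targets:
    - [1,1,-1.6,0,0]
    - [1,2.2,-2.6,0,0]
    - [1,3.4,-3.4,0,0]
    - [1,4.7,-4.2,0,0]
    - [1,4.7,-4.2,0,0]

```text
time: 18.4
ee_pos: [0.6735, 0.1013, 0.0997]
tcp_rot: [179.8, 0.1, -60.1]
wrist_force: [-8.4, -1.8, 0.6]
opening: 0.0129
```

```bash
python3 look.py 17; python3 - <<'E'
from disc import *
s=load("scene17")
b=[.55,1.0]
im=cv2.resize(s["pixels"][235:305,235:325,::-1],None,fx=8,fy=8,interpolation=cv2.INTER_CUBIC)
P=[]
for a in np.linspace(0,2*np.pi,60):
        w=o+R@(np.array((75,0))+36*np.array([np.cos(a),np.sin(a)]));P.append((proj(s,np.array([*w/1000,.030]))+b-[235,235]+.5)*8-.5)
cv2.polylines(im,[np.array(P).astype(np.int32)],True,(0,0,255),1)
cv2.imwrite("pics/d17.png",im)
E
```

```text
18.5 [673.5 101.3  99.8] [ 1.798e+02  1.000e-01 -6.010e+01] [-7.7 -2.6 -0.1] [-0.56  2.19 -0.06] 12.6 q [  9.  23.  17.  84.   0. 159.]
```

View pics/d17.png

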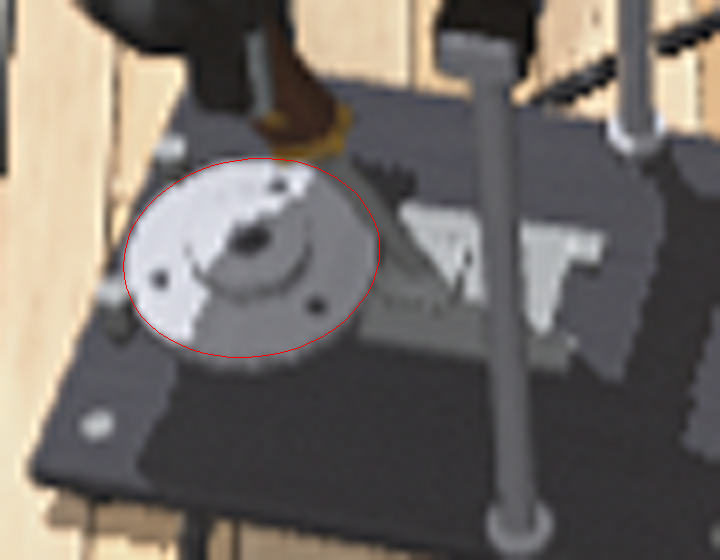

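Emit:
send_rows:
  targets:
    - [1,0.7,-1.2,0,0]
    - [1,1.5,-2.4,0,0]
    - [1,1.5,-2.4,0,0]

```text
time: 18.88
ee_pos: [0.6744, 0.0992, 0.0996]
tcp_rot: [179.8, 0.2, -60.1]
wrist_force: [-10.7, -0.4, 0.5]
opening: 0.0127
```

```bash
sed -i 's/^s=load.*//' /dev/null; python3 look.py 18; cat > ov.py <<'E'
import sys
from disc import *
t=sys.argv[1];s=load("scene"+t)
b=[.55,1.0]
im=cv2.resize(s["pixels"][235:305,235:325,::-1],None,fx=8,fy=8,interpolation=cv2.INTER_CUBIC)
P=[]
for a in np.linspace(0,2*np.pi,60):
        w=o+R@(np.array((75,0))+36*np.array([np.cos(a),np.sin(a)]));P.append((proj(s,np.array([*w/1000,.030]))+b-[235,235]+.5)*8-.5)
cv2.polylines(im,[np.array(P).astype(np.int32)],True,(0,0,255),1)
cv2.imwrite(f"pics/d{t}.png",im)
E
python3 ov.py 18
```

```text
18.975 [674.3  99.2  99.6] [179.8   0.2 -60.1] [-10.7  -0.3  -0.1] [-0.15  2.98 -0.11] 12.4 q [  8.  23.  17.  84.   0. 158.]sed: couldn't edit /dev/null: not a regular file
```

View pics/d18.png

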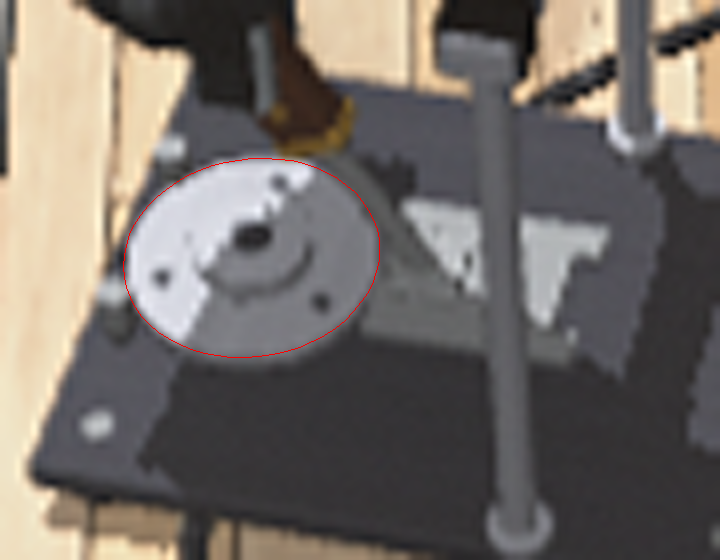

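Emit:
send_rows:
  targets:
    - [1,-1.7,-1,0,0]
    - [1,-3.5,-2,0,0]
    - [1,-6.9,-4,0,0]
    - [1,-6.9,-4,12,0]
    - [1,-6.9,-4,34,0]
    - [1,0,0,34,0]
    - [1,9,8,34,0]
    - [1,17,15,34,0]
    - [1,17,15,34,0]

```text
time: 20.1
ee_pos: [0.6936, 0.1147, 0.1329]
tcp_rot: [179.9, 0.0, -60.1]
wrist_force: [0.3, 0.2, -1.1]
opening: 0.0129
```

```bash
python3 look.py 19; python3 ov.py 19
```

```text
20.2 [693.2 114.1 133.5] [179.9   0.  -60.1] [-0.2 -0.4 -0.7] [ 0.01 -0.07 -0.01] 12.6 q [  9.  26.  25.  89.  -0. 159.]
```

View pics/d19.png

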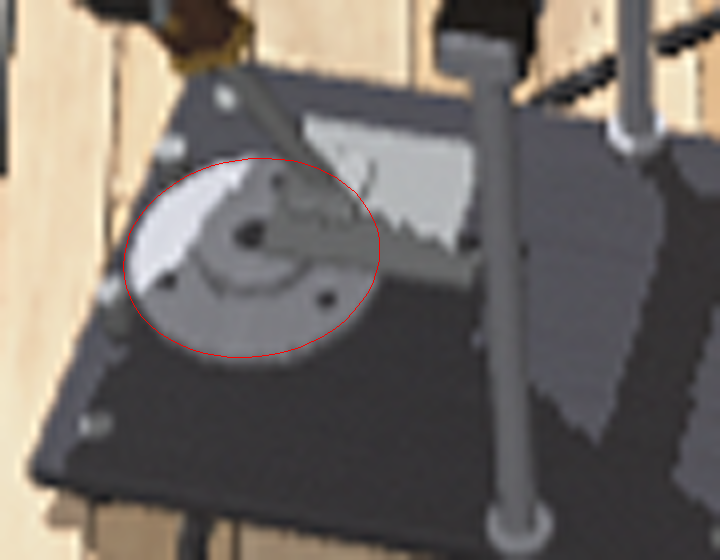

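View pics/l19.png

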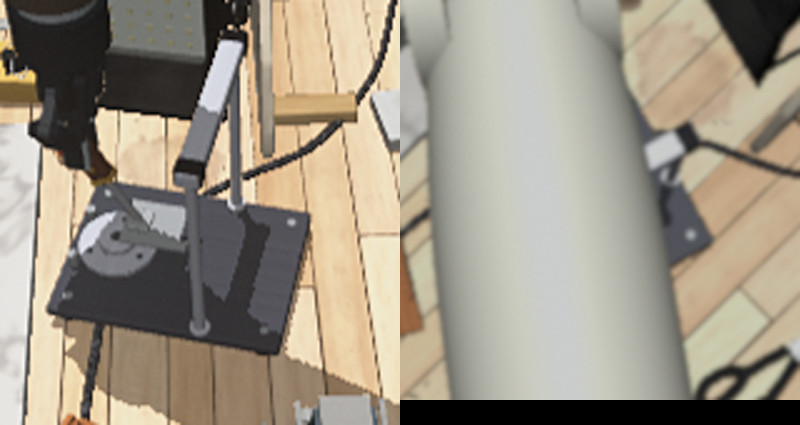

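Emit:
send_rows:
  targets:
    - [1,0,0,40,0]
    - [1,0,0,90,0]
    - [1,0,0,140,0]
    - [1,0,0,183,0]
    - [1,-3,-2,184,0]
    - [1,-25,-13,184,0]
    - [1,-55,-28,184,0]
    - [1,-90,-46,184,0]
    - [1,-130,-66,184,0]
    - [1,-170,-86,184,0]

```text
time: 21.45
ee_pos: [0.5211, 0.0272, 0.3165]
tcp_rot: [179.9, 0.0, -60.1]
wrist_force: [-0.0, 0.4, -0.8]
opening: 0.013
```

Emit:
send_rows:
  targets:
    - [1,-30,-13,0,10.4]
    - [1,-50,-20,0,20.8]
    - [1,-60,-26,0,31.2]
    - [1,-62,-26,0,41.6]
    - [1,-62,-26,0,52]
    - [1,-62,-26,0,62.4]
    - [1,-62,-26,0,72.8]
    - [1,-62,-26,0,83.2]
    - [1,-62,-26,0,93.6]
    - [1,-62,-26,0,104]

```text
time: 22.7
ee_pos: [0.4604, 0.0018, 0.3166]
tcp_rot: [-179.9, 0.1, 44.2]
wrist_force: [0.4, -0.4, -0.2]
opening: 0.0129
```

```bash
python3 look.py 20; python3 - <<'E'
from h import *
t=load("top20");im=t["pixels"][150:220,240:340,::-1];cv2.imwrite("pics/t20.png",cv2.resize(im,None,fx=8,fy=8,interpolation=cv2.INTER_CUBIC))
E
```

```text
22.8 [460.5   1.8 316.8] [-1.799e+02  1.000e-01  4.400e+01] [ 0.7  0.6 -0.5] [-0.    0.01 -0.06] 13.0 q [  0.  -4.  11. 105.   0.  46.]
```

View pics/t20.png

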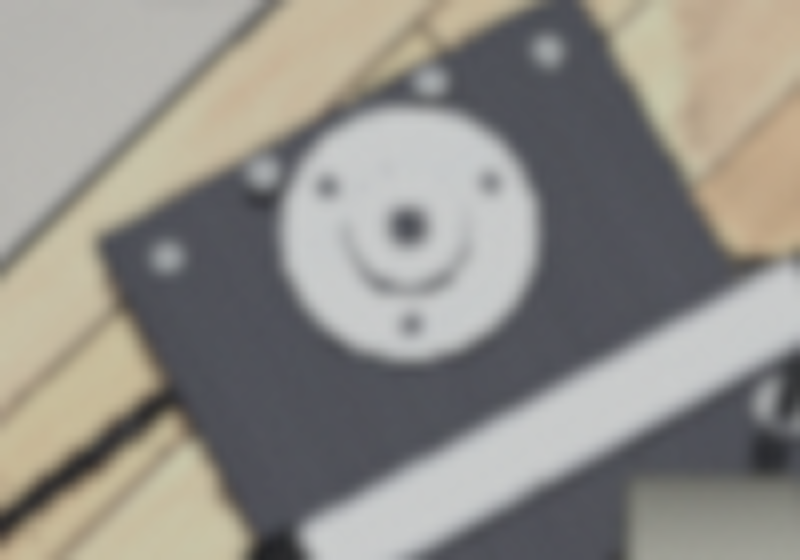

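```bash
python3 - <<'E'
from disc import *
t=load("top20")
g=cv2.cvtColor(t["pixels"],cv2.COLOR_RGB2GRAY)
# threshold mid-level contour upsampled
G=cv2.resize(g[150:220,240:340],None,fx=8,fy=8,interpolation=cv2.INTER_CUBIC)
m=(G>145).astype(np.uint8);cs,_=cv2.findContours(m,0,cv2.CHAIN_APPROX_NONE)
for n in("20","11"):
  t=load("top"+n);g=cv2.cvtColor(t["pixels"],cv2.COLOR_RGB2GRAY)
  G=cv2.resize(g[150:220,240:340],None,fx=8,fy=8,interpolation=cv2.INTER_CUBIC)
  ctr=(410,233) if n=="20" else (437,307)
  q=[]
  for a in np.radians(np.arange(0,360,5)):
    if n=="11" and 0<np.degrees(a)<110: continue
    r=np.arange(100,160);v=[G[int(ctr[1]+x*np.sin(a)),int(ctr[0]+x*np.cos(a))] for x in r]
    v=np.array(v,float);i=np.argmax(v<145)
    if v.min()<110 and 15<i<45:
      x=r[i];q.append((240+(ctr[0]+x*np.cos(a)+.5)/8-.5,150+(ctr[1]+x*np.sin(a)+.5)/8-.5))
  print(len(q));c=fit(t,q,.0295)
  for p in((106.4,26.4),(106.4,-26.4)): print("dist to pin",np.linalg.norm(R.T@(c[:2]-o)-p))
E
```

```text
70
world [673.4 104.6  35.9] res [-0.3  0.   0.1  0.1  0.1 -0.1  0.3  0.   0.1 -0.1  0.2 -0.3 -0.3  0.
 -0.2 -0.2  0.1  0.4  0.1  0.4  0.   0.  -0.   0.2 -0.1 -0.2  0.   0.2
 -0.1 -0.2  0.1 -0.3 -0.3  0.2 -0.1 -0.2  0.1 -0.2 -0.2  0.4  0.1 -0.2
  0.1  0.2 -0.1  0.2  0.5  0.   0.   0.1 -0.2  0.1 -0.2 -0.1 -0.4 -0.2
 -0.2  0.1  0.1  0.1  0.   0.3 -0.   0.2 -0.1 -0.3 -0.1  0.2 -0.1 -0. ] station [73.5 -1.4]
dist to pin 43.02486790302325
dist to pin 41.292125768656156
51
world [652.2  96.6  36. ] res [-0.   0.1 -0.2  0.3  0.3 -0.3 -0.6 -0.4 -0.1  0.1  0.4  0.1 -0.2 -0.2
  0.4  0.4  0.4  0.1 -0.1 -0.1 -0.1 -0.  -0.3 -0.2  0.1  0.1 -0.1 -0.4
 -0.3 -0.  -0.  -0.   0.3  0.3  0.3 -0.  -0.1 -0.1  0.1  0.1  0.1 -0.3
 -0.  -0.1 -0.1  0.1 -0.2  0.   0.   0.   0.3] station [51.2  2.1]
dist to pin 60.3293822281102
dist to pin 62.15834450033162
```

```bash
python3 - <<'E'
from disc import *
for n in("0","11","20"):
  t=load("top"+n);g=cv2.cvtColor(t["pixels"],cv2.COLOR_RGB2GRAY).astype(float)
  for name,(u,v),z in(("pinL",(272.4,171),.04),("pinR",(293.3,159.8),.04),("A",(308,155.8),.0245),("B",(260.5,181.7),.0245)):
    yy,xx=np.mgrid[int(v)-2:int(v)+4,int(u)-2:int(u)+4]
    w=np.clip(g[yy,xx]-120,0,None);
    if n=="20" and name.startswith("pin"):
        # exclude disc pixels
        pass
    p=np.array([(w*xx).sum(),(w*yy).sum()])/w.sum();X=plane(t,p,z)[:2]*1000
    print(n,name,p.round(2),X.round(1),(R.T@(X-o)).round(1))
E
```

```text
0 pinL [272.11 170.57] [688.7 146. ] [107.4  26.9]
0 pinR [292.84 158.98] [715.6 100.4] [108.2 -26. ]
0 A [308.01 155.87] [726.8  66.8] [101.2 -60.7]
0 B [260.45 181.68] [666.1 172.8] [101.   61.4]
11 pinL [272.12 170.56] [688.8 145.9] [107.4  26.9]
11 pinR [292.79 158.96] [715.7 100.5] [108.3 -26. ]
11 A [308.02 155.89] [726.7  66.8] [101.2 -60.7]
11 B [260.45 181.73] [666.  172.8] [100.9  61.5]
20 pinL [272.16 170.62] [688.6 145.9] [107.2  26.9]
20 pinR [292.78 158.95] [715.7 100.5] [108.3 -25.9]
20 A [308.02 155.88] [726.8  66.8] [101.2 -60.7]
20 B [260.46 181.73] [666.  172.8] [100.9  61.4]
```

Emit:
send_rows:
  targets:
    - [1,20,10,0,-9]
    - [1,44,22,0,-18]
    - [1,68,34,0,-27]
    - [1,92,46,0,-36]
    - [1,116,58,0,-45]
    - [1,140,70,0,-54]
    - [1,164,82,0,-63]
    - [1,188,94,0,-72]
    - [1,212,106,0,-81]
    - [1,230,114.5,0,-84.2]

```text
time: 24.05
ee_pos: [0.6919, 0.1168, 0.3169]
tcp_rot: [179.9, 0.1, -40.8]
wrist_force: [0.6, 0.2, -0.3]
opening: 0.0127
```

Emit:
send_rows:
  targets:
    - [1,0,0,0,0]
    - [1,0,0,-30,0]
    - [1,0,0,-80,0]
    - [1,0,0,-130,0]
    - [1,0,0,-170,0]
    - [1,0,0,-184,0]
    - [1,-10,-5.5,-184,0]
    - [1,-20,-10.5,-184,0]
    - [1,-31.7,-15.9,-184,0]
    - [1,-31.7,-15.9,-184,0]

```text
time: 25.3
ee_pos: [0.6594, 0.1001, 0.136]
tcp_rot: [-179.9, -0.1, -40.4]
wrist_force: [0.2, 0.6, 0.1]
opening: 0.0128
```

```bash
python3 look.py 21; python3 ov.py 21
```

```text
25.4 [660.  100.5 135.3] [-1.799e+02 -1.000e-01 -4.040e+01] [-0.7  0.1 -1.2] [ 0.   -0.09 -0.01] 12.7 q [  9.  20.  18.  87.   0. 139.]
```

View pics/l21.png

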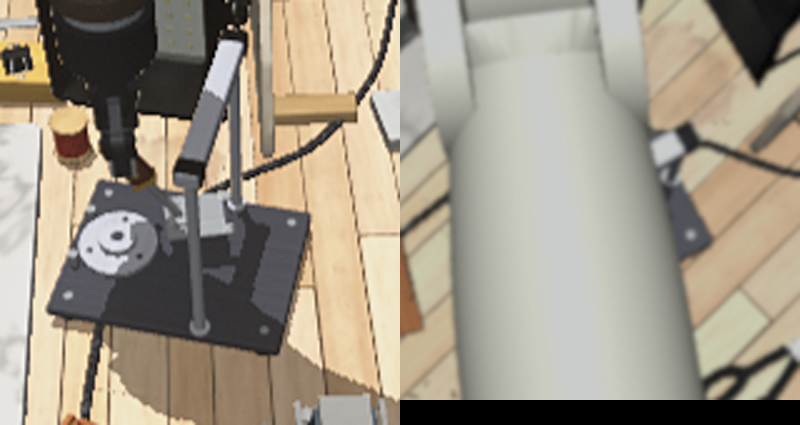

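Emit:
send_rows:
  targets:
    - [1,0,0,-14,0]
    - [1,0,0,-26,0]
    - [1,0,0,-32,0]
    - [1,0,0,-32,0]
    - [1,0,0,-32,0]

```text
time: 26.02
ee_pos: [0.6598, 0.1006, 0.1026]
tcp_rot: [-180.0, -0.0, -40.3]
wrist_force: [0.2, -0.8, -1.2]
opening: 0.0127
```

```bash
python3 look.py 22; python3 ov.py 22
```

```text
26.125 [659.9 100.5 102.8] [-180.    -0.   -40.3] [-0.1 -0.6 -0.4] [-0.02 -0.03  0.01] 13.1 q [  9.  21.  14.  84.   0. 139.]
```

View pics/d22.png

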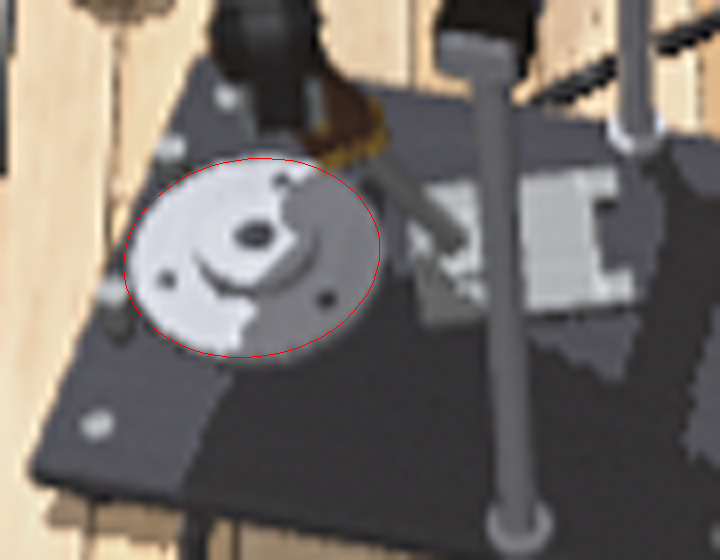

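Emit:
send_rows:
  targets:
    - [1,0,0,-2.4,0]
    - [1,1.9,2.3,-2.4,0]
    - [1,3.9,4.6,-2.4,0]
    - [1,5.2,6.1,-2.4,0]
    - [1,5.8,6.9,-2.4,0]
    - [1,6.5,7.6,-2.4,0]
    - [1,6.5,7.6,-2.4,0]

```text
time: 27.0
ee_pos: [0.6654, 0.1078, 0.0996]
tcp_rot: [179.9, 0.0, -40.3]
wrist_force: [-4.4, -2.5, -0.0]
opening: 0.0125
```

```bash
python3 look.py 23; python3 ov.py 23
```

```text
27.1 [665.4 107.8  99.6] [179.9   0.  -40.4] [-4.4 -2.2  0.7] [-0.67  1.22 -0.12] 12.8 q [  9.  22.  15.  84.  -0. 140.]
```

View pics/d23.png

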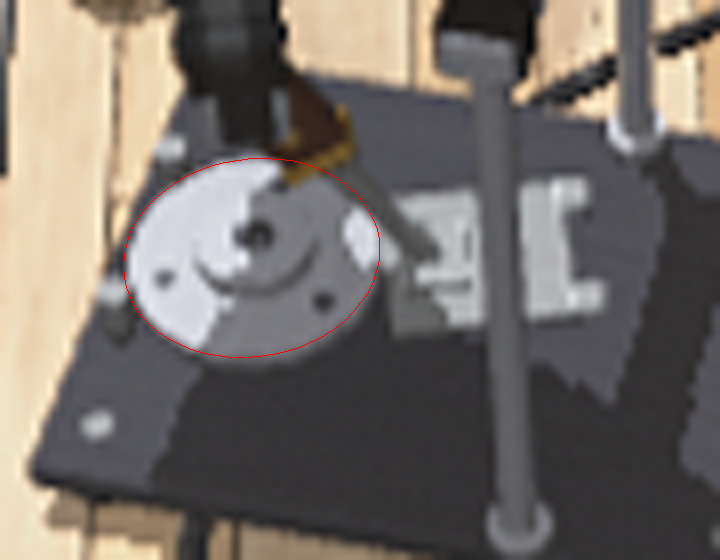

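Emit:
send_rows:
  targets:
    - [1,0.4,0.8,0,0]
    - [1,0.8,1.6,0,0]
    - [1,1.1,2.3,0,0]
    - [1,1.1,2.3,0,0]

```text
time: 27.6
ee_pos: [0.6657, 0.1095, 0.0993]
tcp_rot: [179.8, 0.1, -40.4]
wrist_force: [-7.6, -4.7, 0.2]
opening: 0.0131
```

```bash
python3 look.py 24; python3 ov.py 24; python3 - <<'E'
from disc import *
# hub hole / dark hole centroids tracking by phase of disc left patch
def hole(n,u,v,k=2):
    g=cv2.cvtColor(load("scene"+n)["pixels"],cv2.COLOR_RGB2GRAY).astype(float)
    yy,xx=np.mgrid[v-k:v+k+1,u-k:u+k+1];p=g[yy,xx];w=np.clip(np.percentile(p,70)-p-10,0,None)
    return np.array([(w*xx).sum(),(w*yy).sum()])/w.sum()
for n in("18","19","22","23","24"):print(n,hole(n,255,270),hole(n,275,272))
E
```

```text
27.7 [665.7 109.5  99.3] [ 1.798e+02  1.000e-01 -4.040e+01] [-8.6 -4.6  1.3] [-1.29  2.23 -0.18] 12.9 q [  9.  22.  16.  84.  -0. 140.]
18 [254.81473214 269.24241071] [274.7025641  272.35897436]
19 [255.52731591 269.81631037] [275.35814361 271.99912434]
22 [255.36975169 269.52595937] [275.35555556 272.01333333]
23 [255.07073171 269.37707317] [274.97328244 272.28244275]
24 [254.74587459 269.29090052] [274.52195122 272.60487805]
```

View pics/d24.png

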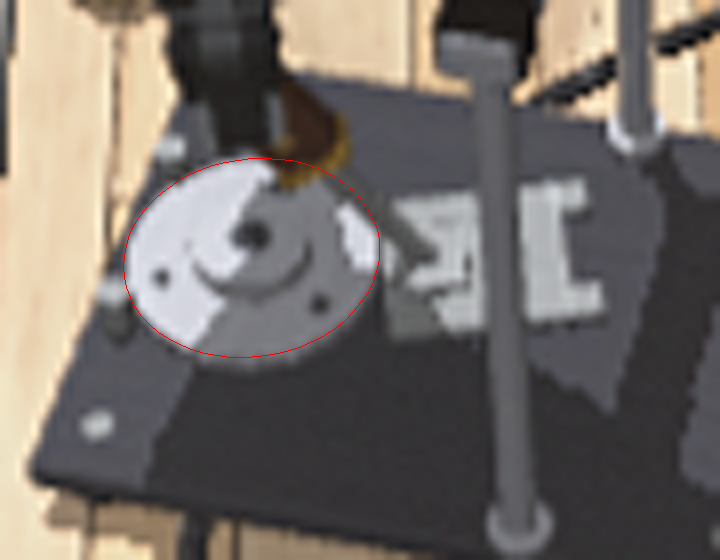

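```bash
cat > trk.py <<'E'
import sys
from disc import *
def hole(n,u,v,k=2):
    g=cv2.cvtColor(load("scene"+n)["pixels"],cv2.COLOR_RGB2GRAY).astype(float)
    yy,xx=np.mgrid[v-k:v+k+1,u-k:u+k+1];p=g[yy,xx];w=np.clip(np.percentile(p,70)-p-10,0,None)
    return np.array([(w*xx).sum(),(w*yy).sum()])/w.sum()
for n in sys.argv[1:]:
    s=load("scene"+n)
    a=[R.T@(plane(s,hole(n,*p)-[.55,1],z)[:2]*1000-o) for p,z in(((255,270),.03),((275,272),.03),((266,264),.038))]
    print(n,*[x.round(1) for x in a])
E
python3 trk.py 17 18 19 20 22 23 24
```

```text
17 [97.8 13.6] [52.3 13.5] [74.   0.9]
18 [97.4 12.8] [51.3 12. ] [73.7 -0.5]
19 [95.3 14. ] [50.1 10.7] [74.8 -1. ]
20 [95.9 13.3] [50.5 10.5] [73.6 -1.2]
22 [95.9 13.3] [50.1 10.7] [73.6 -1.2]
23 [96.7 13. ] [50.7 11.7] [73.  -1.7]
24 [97.5 12.9] [51.5 12.7] [73.7 -1.3]
```

Emit:
send_rows:
  targets:
    - [1,0,0.7,0,0]
    - [1,0,1.4,0,0]
    - [1,0,2,0,0]
    - [1,0,2,0,0]

```text
time: 28.2
ee_pos: [0.666, 0.1114, 0.099]
tcp_rot: [179.8, 0.1, -40.4]
wrist_force: [-4.3, -5.1, -2.2]
opening: 0.0126
```

```bash
python3 look.py 25; python3 ov.py 25; python3 trk.py 17 18 24 25
```

```text
28.3 [666.  111.4  99. ] [ 1.798e+02  1.000e-01 -4.040e+01] [-5.8 -4.2 -2.3] [-1.39  1.58 -0.08] 12.9 q [ 10.  22.  16.  84.  -0. 140.]
17 [97.8 13.6] [52.3 13.5] [74.   0.9]
18 [97.4 12.8] [51.3 12. ] [73.7 -0.5]
24 [97.5 12.9] [51.5 12.7] [73.7 -1.3]
25 [98.  13.8] [52.3 13.6] [74.3 -0.7]
```

View pics/d25.png

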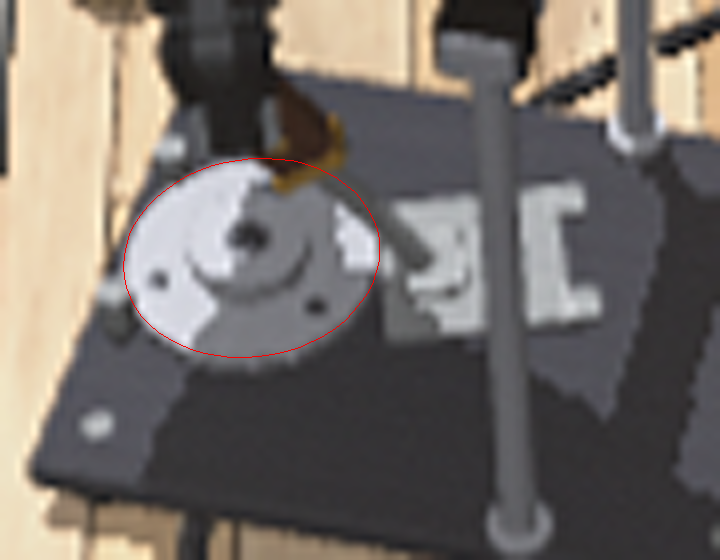

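Emit:
send_rows:
  targets:
    - [1,-0.6,-0.1,0,0]
    - [1,-1.1,-0.7,0,0]
    - [1,-1.8,-1.5,0,0]
    - [1,-3,-2.6,0,0]
    - [1,-5.6,-5.7,0.5,0]
    - [1,-5.6,-5.7,0.5,0]

```text
time: 29.05
ee_pos: [0.6618, 0.1067, 0.1009]
tcp_rot: [-179.9, -0.0, -40.3]
wrist_force: [-0.8, -0.6, -1.3]
opening: 0.0129
```

```bash
python3 look.py 26; python3 ov.py 26; python3 trk.py 17 18 20 25 26
```

```text
29.15 [661.8 106.8 100.7] [-180.    -0.   -40.3] [0.1 0.3 0. ] [ 0.02 -0.04  0.01] 12.6 q [  9.  21.  15.  84.   0. 139.]
17 [97.8 13.6] [52.3 13.5] [74.   0.9]
18 [97.4 12.8] [51.3 12. ] [73.7 -0.5]
20 [95.9 13.3] [50.5 10.5] [73.6 -1.2]
25 [98.  13.8] [52.3 13.6] [74.3 -0.7]
26 [97.8 13.6] [52.1 13.6] [74.3 -0.5]
```

View pics/d26.png

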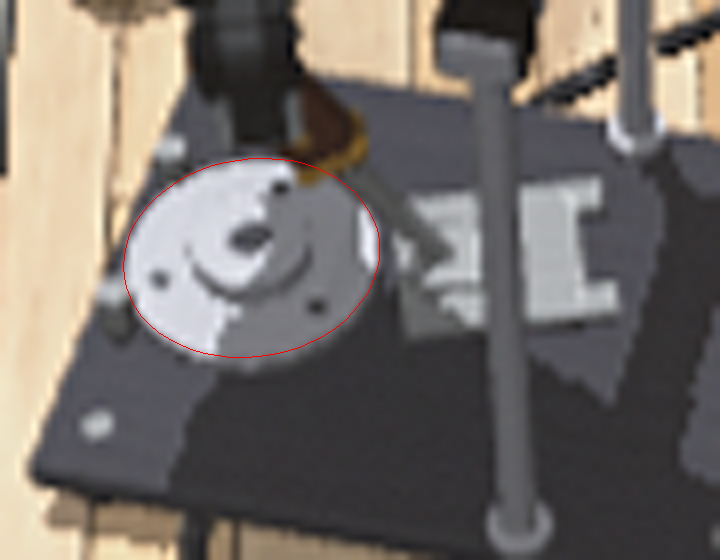

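Emit:
send_rows:
  targets:
    - [1,0,0,12,0]
    - [1,0,0,36,0]
    - [1,8,3.5,36,0]
    - [1,18,8,36,0]
    - [1,29,13,36,0]
    - [1,29,13,36,0]
    - [1,29,13,80,0]
    - [1,29,13,130,0]
    - [1,29,13,180,0]
    - [1,29,13,217,0]

```text
time: 30.4
ee_pos: [0.6903, 0.1197, 0.3195]
tcp_rot: [-179.9, -0.1, -40.3]
wrist_force: [0.8, -0.4, -1.0]
opening: 0.0129
```

Emit:
send_rows:
  targets:
    - [1,-5,-3,0,0]
    - [1,-35,-18,0,0]
    - [1,-75,-38,0,0]
    - [1,-115,-58,0,10]
    - [1,-155,-77,0,20]
    - [1,-190,-95,0,30]
    - [1,-220,-108,0,40]
    - [1,-230,-115,0,50]
    - [1,-230,-115,0,60]
    - [1,-230,-115,0,70]

```text
time: 31.65
ee_pos: [0.4595, 0.0045, 0.3154]
tcp_rot: [-179.9, 0.1, 30.0]
wrist_force: [-0.5, 0.1, -1.2]
opening: 0.0129
```

```bash
python3 look.py 27; python3 trk.py 26 27; python3 - <<'E'
from disc import *
for n in("27","20"):
  t=load("top"+n);g=cv2.cvtColor(t["pixels"],cv2.COLOR_RGB2GRAY)
  G=cv2.resize(g[150:220,240:340],None,fx=8,fy=8,interpolation=cv2.INTER_CUBIC)
  cv2.imwrite("pics/t%s.png"%n,cv2.resize(t["pixels"][150:220,240:340,::-1],None,fx=8,fy=8,interpolation=cv2.INTER_CUBIC))
  ctr=(407,228);q=[]
  for a in np.radians(np.arange(0,360,5)):
    r=np.arange(100,160);v=np.array([G[int(ctr[1]+x*np.sin(a)),int(ctr[0]+x*np.cos(a))] for x in r],float);i=np.argmax(v<145)
    if v.min()<110 and 15<i<45:
      x=r[i];q.append((240+(ctr[0]+x*np.cos(a)+.5)/8-.5,150+(ctr[1]+x*np.sin(a)+.5)/8-.5))
  P=np.array(q)
  import io,contextlib
  with contextlib.redirect_stdout(io.StringIO()): c=fit(t,q,.0295)
  print(n,len(q),c,R.T@(c[:2]-o))
E
```

```text
31.75 [459.7   4.6 315.5] [-1.799e+02  1.000e-01  2.980e+01] [-0.5 -0.3 -1.2] [ 0.05  0.02 -0.  ] 12.7 q [  1.  -4.  10. 105.  -0.  61.]
26 [97.8 13.6] [52.1 13.6] [74.3 -0.5]
27 [97.7 13.6] [52.  13.8] [74.8  0.3]
27 66 [673.78087342 106.71587099  35.94978886] [74.93290624  0.21840451]
20 71 [673.34070719 104.68465467  35.89162364] [73.54418025 -1.32788982]
```

View pics/t27.png

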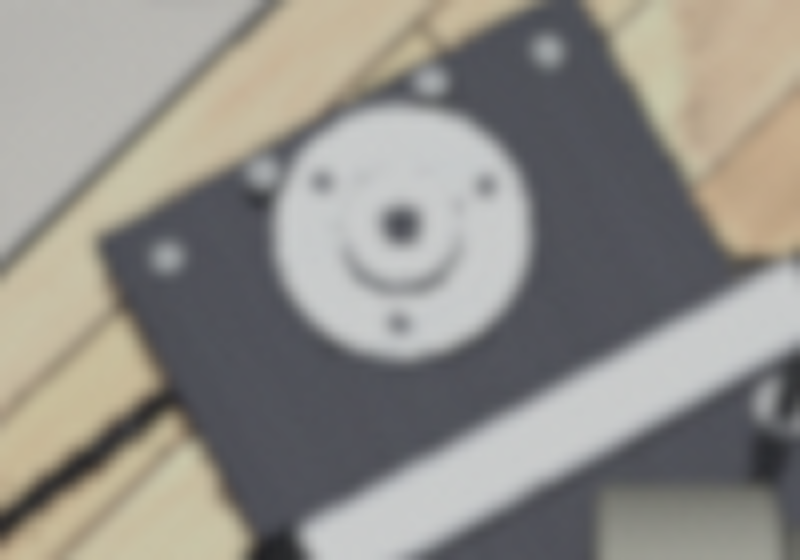

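Emit:
send_rows:
  targets:
    - [1,-10,20,0,9.5]
    - [1,-15,50,0,19]
    - [1,-15,85,0,28.5]
    - [1,-10,120,0,38]
    - [1,-5,160,0,47.5]
    - [1,0,200,0,57]
    - [1,6,235,-20,66.5]
    - [1,10.5,249.8,-60,74.6]
    - [1,10.5,249.8,-112,74.6]
    - [1,10.5,249.8,-112,74.6]

```text
time: 33.0
ee_pos: [0.4684, 0.2533, 0.2001]
tcp_rot: [-179.5, 0.1, 104.1]
wrist_force: [-1.0, -0.3, -0.8]
opening: 0.0127
```

```bash
python3 look.py 28; python3 - <<'E'
from h import *
a=load("scene5")["pixels"][270:400,210:320,::-1];b=load("scene28")["pixels"][270:400,210:320,::-1]
v=np.hstack([cv2.resize(x,(400,472),interpolation=cv2.INTER_CUBIC) for x in(a,b)]);cv2.imwrite("pics/cmp.png",v)
E
```

```text
33.1 [470.9 254.3 206.5] [180.   -0.  104.1] [-0.2  0.6 -0.4] [0.01 0.04 0.03] 12.8 q [28.  2.  5. 92. -0. 14.]
```

View pics/cmp.png

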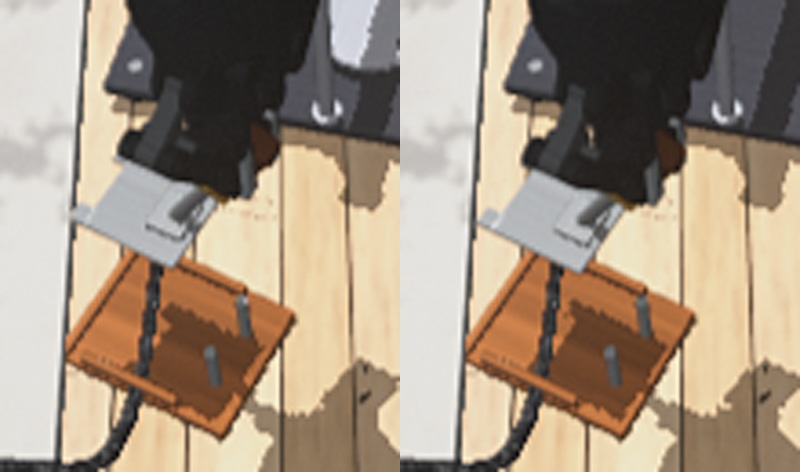

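Emit:
send_rows:
  targets:
    - [1,0,0,-3.5,0]
    - [1,0,0,-3.5,0]
    - [1,0,0,-3.5,0]
    - [1,0,0,-3.5,0]

```text
time: 33.6
ee_pos: [0.4713, 0.2546, 0.2023]
tcp_rot: [180.0, -0.0, 104.3]
wrist_force: [0.3, 0.2, -0.8]
opening: 0.0131
```

```bash
python3 look.py 29; python3 - <<'E'
from h import *
a=load("scene5")["pixels"][290:360,220:290,::-1];b=load("scene29")["pixels"][290:360,220:290,::-1]
v=np.hstack([cv2.resize(x,(400,400),interpolation=cv2.INTER_CUBIC) for x in(a,b)]);cv2.imwrite("pics/cmp2.png",v)
a=load("top5")["pixels"][190:260,170:240,::-1];b=load("top29")["pixels"][190:260,170:240,::-1]
v=np.hstack([cv2.resize(x,(400,400),interpolation=cv2.INTER_CUBIC) for x in(a,b)]);cv2.imwrite("pics/cmp3.png",v)
E
```

```text
33.7 [471.2 254.5 202. ] [180.   -0.  104.3] [ 0.3  0.2 -0.2] [-0.05  0.04 -0.06] 13.0 q [28.  2.  4. 92.  0. 14.]
```

View pics/cmp2.png

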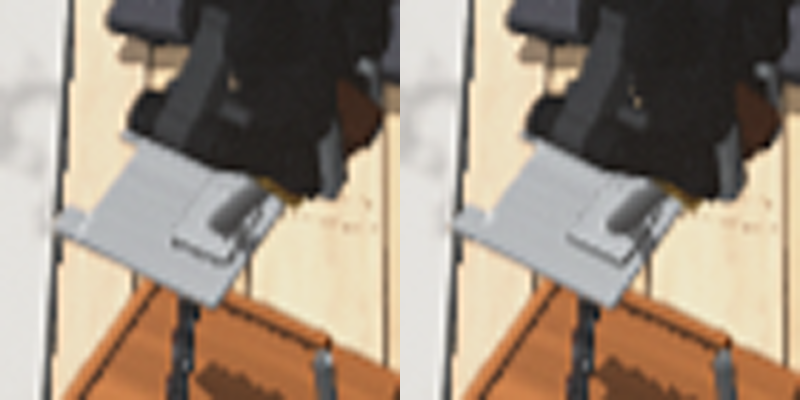

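View pics/cmp3.png

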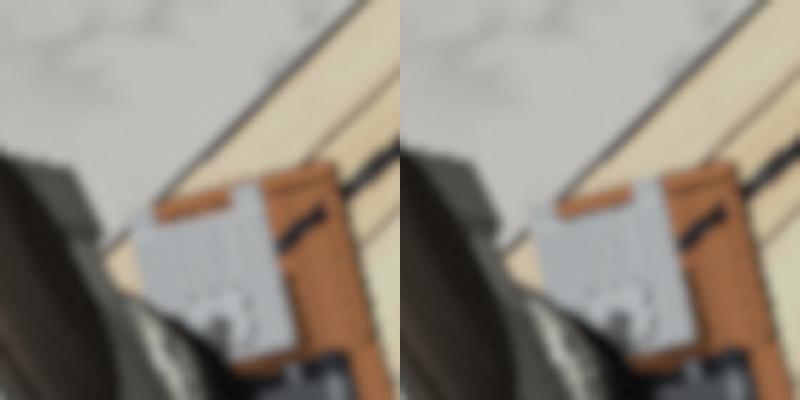

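Emit:
send_rows:
  targets:
    - [1,-0.6,-0.2,-30,0]
    - [1,-0.6,-0.2,-60,0]
    - [1,-0.6,-0.2,-85,0]
    - [1,-0.6,-0.2,-100,0]
    - [1,-0.6,-0.2,-109,0]
    - [1,-0.6,-0.2,-114,0]
    - [1,-0.6,-0.2,-116,0]
    - [1,-0.6,-0.2,-116,0]

```text
time: 34.7
ee_pos: [0.4707, 0.2544, 0.0863]
tcp_rot: [180.0, -0.0, 104.3]
wrist_force: [0.6, 1.0, -0.9]
opening: 0.0126
```

```bash
python3 look.py 30; python3 - <<'E'
from h import *
a=load("scene30")["pixels"][310:400,215:305,::-1]
cv2.imwrite("pics/s30.png",cv2.resize(a,(600,600),interpolation=cv2.INTER_CUBIC))
E
```

```text
34.8 [470.7 254.4  86.4] [180.   -0.  104.3] [ 0.7  0.2 -0.5] [-0.02 -0.01  0.01] 12.9 q [28.  3. -8. 79.  0. 14.]
```

View pics/s30.png

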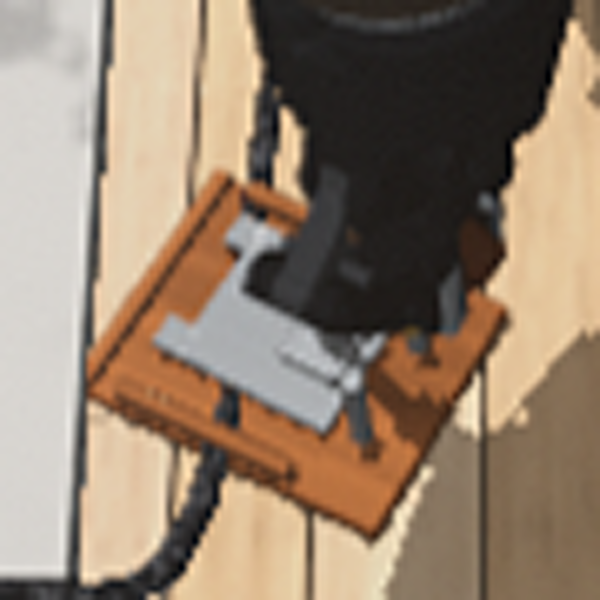

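Emit:
send_rows:
  targets:
    - [1,0,0,-1.2,0]
    - [1,0,0,-2.2,0]
    - [1,0,0,-3.2,0]
    - [1,0,0,-3.6,0]
    - [1,0,0,-3.6,0]

```text
time: 35.42
ee_pos: [0.4705, 0.2544, 0.083]
tcp_rot: [180.0, -0.0, 104.3]
wrist_force: [-1.7, -0.8, 6.0]
opening: 0.0126
```

Emit:
send_rows:
  targets:
    - [0.8,0,0,-3.2,0]
    - [0.6,0,0,-3.2,0]
    - [0.4,0,0,-3.2,0]
    - [0.2,0,0,-3.2,0]
    - [0,0,0,-3.2,0]
    - [0,0,0,-3.2,0]
    - [0,0,0,30,0]
    - [0,0,0,70,0]
    - [0,0,0,120,0]
    - [0,0,0,120,0]
  squeeze: 20

```text
time: 36.67
ee_pos: [0.4719, 0.255, 0.2065]
tcp_rot: [179.6, -0.1, 104.3]
wrist_force: [0.1, -0.5, -0.5]
opening: 0.085
```

Emit:
send_rows:
  targets:
    - [0,-30,-30,20,0]
    - [0,-70,-80,40,0]
    - [0,-110,-140,40,0]
    - [0,-140,-200,40,0]
    - [0,-150,-260,40,0]
    - [0,-150,-320,40,0]
    - [0,-150,-380,40,0]
    - [0,-150,-380,40,0]

```text
time: 37.67
ee_pos: [0.3196, -0.1289, 0.2413]
tcp_rot: [-179.9, -0.0, 103.9]
wrist_force: [0.0, 1.0, -0.0]
opening: 0.0855
```

```bash
python3 look.py 31; python3 - <<'E'
from h import *
a=load("scene0")["pixels"][310:400,215:305,::-1];b=load("scene31")["pixels"][310:400,215:305,::-1]
cv2.imwrite("pics/s31.png",np.hstack([cv2.resize(x,(400,400),interpolation=cv2.INTER_CUBIC) for x in(a,b)]))
cv2.imwrite("pics/sf31.png",load("scene31")["pixels"][:,:,::-1])
a=load("top0")["pixels"][205:285,180:260,::-1];b=load("top31")["pixels"][205:285,180:260,::-1]
cv2.imwrite("pics/t31.png",np.hstack([cv2.resize(x,(400,400),interpolation=cv2.INTER_CUBIC) for x in(a,b)]))
E
```

```text
37.775 [ 320.2 -126.6  241.5] [-179.9   -0.   104.1] [0.2 0.4 0. ] [-0.01 -0.02 -0.01] 85.5 q [-22. -22. -13. 100.   0. -36.]
```

View pics/s31.png

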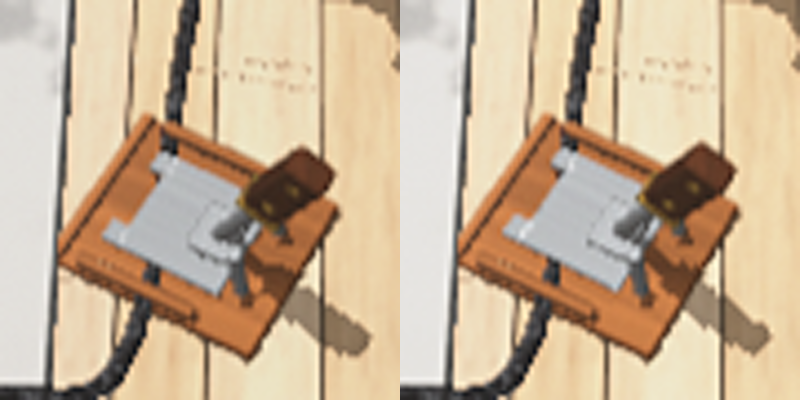

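View pics/t31.png

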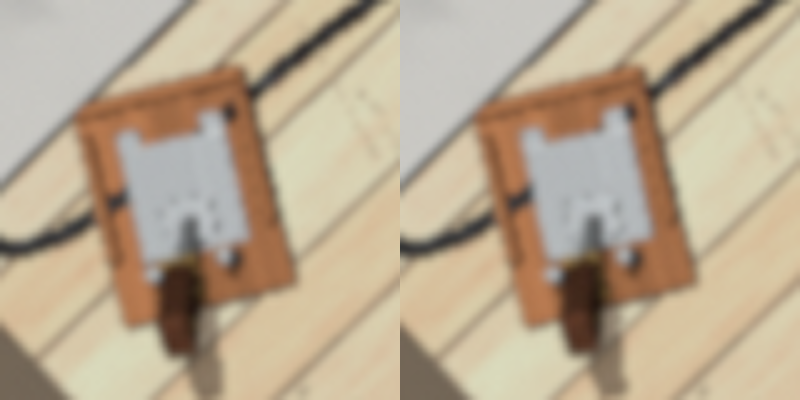

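View pics/sf31.png

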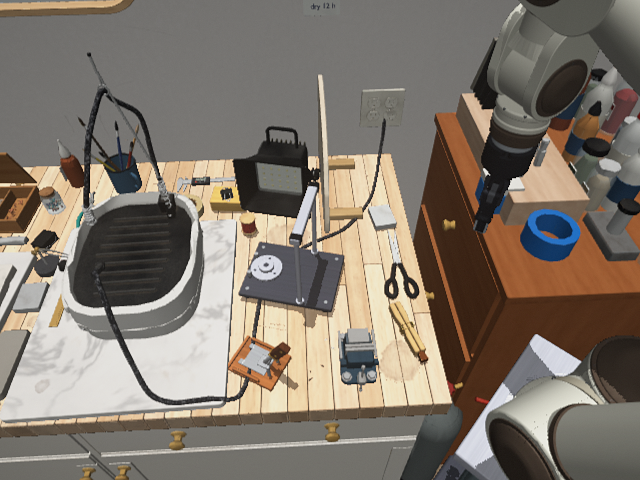

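```bash
python3 trk.py 27 31; python3 - <<'E'
from disc import *
from workcell import bot
t=load("top31");g=cv2.cvtColor(t["pixels"],cv2.COLOR_RGB2GRAY)
G=cv2.resize(g[150:220,240:340],None,fx=8,fy=8,interpolation=cv2.INTER_CUBIC)
ctr=(407,228);q=[]
for a in np.radians(np.arange(0,360,5)):
    r=np.arange(100,160);v=np.array([G[int(ctr[1]+x*np.sin(a)),int(ctr[0]+x*np.cos(a))] for x in r],float);i=np.argmax(v<145)
    if v.min()<110 and 15<i<45:
      x=r[i];q.append((240+(ctr[0]+x*np.cos(a)+.5)/8-.5,150+(ctr[1]+x*np.sin(a)+.5)/8-.5))
c=fit(t,q,.0295)
print(bot.job_done())
E
```

```text
27 [97.7 13.6] [52.  13.8] [74.8  0.3]
31 [97.8 13.6] [52.  13.8] [74.8  0.3]
world [673.7 106.7  36.5] res [-0.2  0.1 -0.   0.2 -0.1  0.1  0.3 -0.1 -0.2  0.  -0.1 -0.1 -0.2 -0.3
 -0.2  0.  -0.4  0.1  0.2  0.1  0.3 -0.2  0.3  0.2  0.1 -0.1  0.1  0.
 -0.  -0.1  0.1  0.1  0.1  0.1  0.1 -0.4 -0.  -0.2 -0.1  0.2  0.   0.2
 -0.2 -0.1 -0.2 -0.3 -0.2  0.1 -0.1 -0.1  0.2  0.2  0.2  0.2  0.1  0.4
  0.  -0.  -0.1 -0.1] station [74.9  0.3]
the job is handed in; nothing more can be done
None
```

The disc now lies flat on the plate, hub up, against the two stop pins. The turner is back in its rest, and I handed the job in at about 38 s.

- **Tipping:** I lifted the rim with the turner's blade and tipped the disc over towards the pins. The gripper did not touch the disc.
- **Pushing:** The moves allow no lean, so the gripper stayed upright. I carried the turner over the light bar, turned it half round, and pushed the disc home with the blade's rear edge from the pin side of the bar.
- **First push fell short:** Pulling the blade away left the disc about 1.5–2 mm off the +y pin. I went back with the blade turned about 20° and pushed it against both pins.
- **Disc position:** The last top-camera fit puts its centre at x = 74.9, y = 0.3 mm of the station, against 75, 0. The camera is good to about 2 mm, so contact with both pins is inferred from that fit, not seen directly.
- **Turner:** It looks the same as in the first pictures, to within about 1 mm. Push forces stayed near 11 N.
- **Light bar:** My estimated clearance was about 5 mm for the gripper body while tipping and 10 mm for the turner while crossing over. I saw no sign of contact in the pictures or forces.
- **Shears and other loose items:** These looked unmoved in the last scene picture.
- **Disagreement:** The scene camera differs from the top camera by about 1 pixel (roughly 3 mm). I corrected for that before using it.

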